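# Make up a locksmith's job drawer from the tilt-out bin and the plate rack

### The arm

A 6-joint arm with a two-finger parallel gripper is mounted at the origin on the work surface. World frame = base frame: x ahead of the robot, y to its left, z up, the work surface at z = 0. Lengths are in m, angles in rad, forces in N, time in s.
With the tool pointing down it reaches from about 0.375 to 0.9 m from the base axis. Payload 3.1 kg.
Tool frame: the origin (TCP) lies at the very end of the fingers, on their centre line; the grasp point (between the pads) lies 19 mm behind it (tcp_to_grasp is the distance from the TCP to the grasp point, in m); z points along the fingers, y is the line along which they close (so a half turn about z gives the same grasp; the last joint's range is limited). The gripper opens to 87 mm and grips with 3 to 60 N. Pads are 19 mm wide; open, the fingers measure 117 mm over their backs; the gripper's body (75 mm by 190 mm) begins 51 mm behind the grasp point.
Start: joints at [-1.427, 0.527, 1.433, -0, 1.181, -0.178], TCP at [0.198, -0.593, 0.223] pointing down, gripper open.
Joint ranges: [-3.08, 3.08], [-0.75, 2.2], [0.22, 2.44], [-1.43, 4.57], [0, 2.65], [-2.85, 2.85]. Speed limits (rad/s): [2.79, 2.79, 3.14, 3.14, 3.14, 3.14].

### API

Orientations are given as a 3x3 rotation matrix whose columns are the frame's x, y, z axes.
In Python, from cell import get_obs, camera, camera_model, sign_off, recognise, tcp_to_grasp gives the robot as it stands.
- The arm moves only by the tool servo_tool, never from a script. Its argument "rows" is a list of rows, each a list of 6 numbers: the shift along the tool's x, y, z in m, then the turn, a rotation vector about the tool's x, y, z in degrees. A call has 1 to 10 rows; each row is the pose to reach, as a shift and turn from the pose commanded when the call began, along the tool's axes at that moment; what a row does not reach only later rows make up. A row lasts 1/8 s, in which the tool goes at most 62.5 mm and 10.7 degrees, less where a joint would pass 70% of its speed; a pose out of reach is approached as far as the arm can. A call with a gripper value outside its range is refused whole. "grip" is the gripper command: -1 is shut, 1 is fully open, values between are in proportion, set as the call begins (left out, the last holds). The fingers move at their own pace and stop on an object; the grip force is fixed at half the most. Time passes only in rows, so rows that repeat a pose let the fingers close. It gives the time, the measured TCP pose, the force, the opening and the grip force at its end, in the units of the state.
- get_obs(): the state, without advancing time (a new reading comes with each control period).
- camera(name): name is "scene" or "top"; returns the picture (480x640x3 uint8, red, green, blue); there is no depth.
- camera_model(name): a dict with "K" (3x3 intrinsics, pixels), "extrinsics" (4x4, takes a point from world to camera coordinates). Camera axes: x right, y up, looking along -z (the intrinsics and any distortion apply to the point x, -y, -z); pixel columns grow to the right and rows downward; lengths in m; the calibration is good to about 2 mm. A picture is of the moment at which its call begins. camera_model takes no time and is no camera call.
- sign_off(): hands the job in; it is judged then, once.
Trained networks look in the newest picture that a camera, given by its name, has taken for a name from the list of things; names that differ only in an ending like _2 or _b are one class to them, and where a whole thing is asked for, a point or a joint stands for the part that bears it (a point fixed in the world has none). Each returns a list of dicts, best first, with "p" (0 to 1); they miss things now and then, are a little off and sometimes report something else, mostly with a low value. They report only what shows in the picture. A call takes as long as a camera call.
- recognise(camera, thing): "box" ([left, top, right, bottom] in pixels, round what is visible of it).
The state is a dict: "time": time; "qpos": joint angles; "qd": joint speeds; "joint_efforts": joint torques, N m; "eef_pos": TCP position; "ee_rot": TCP orientation; "ft_force": force on the tool from outside, world axes, zero at the start; "wrist_torque": the same for the moment, N m; "opening": opening from 0.0 (shut) to 1.0 (fully open); "finger_force": force on a finger pad.
Only numpy, scipy, OpenCV 4.12 (cv2) and the standard library are available. Lean on these libraries where they do the work, as an engineer would, in place of code of your own. Each camera call takes 0.05 s, during which the arm holds its last target. There are 200 camera calls.

### The job

Pull the tilt-out bin forward to its stop so that all its lock cylinders tip out into the tray, and swing the bin fully back up again. Put every lock cylinder, and every cover plate (slid up out of the slotted rack), into the cabinet's drawer, and leave the drawer fully shut. Leave the other things on the bench where they are.

Things in the scene. Friction and masses are not known exactly. Their poses are not given: they have to be found in the camera images.
- hopper: fixed grey steel tilt-bin tower. Origin on the bench straight below the bin's pivot; x to the back, y along the pivot axis, z up. Spans x 0 to 104 mm, y -77 to 77 mm; back plate up to z 203 mm, cheeks to z 163 mm. Pivot at z 125 mm. The upper bin tilts; the lower one is only a fixed shut front.
- tray (a point): middle of the floor of the steel catch tray fixed in front of the tower, at hopper x -110 mm, floor 4 mm above the bench; axes as the tower's. Inside 218 mm wide (y); flat floor from x -105 to 42 mm, then a chute plate rising at 40 deg to the tower at x 106 mm; on the other three sides 4 mm rims, 16 mm above the floor.
- bin (a joint): tilt (rad) of the upper, open-topped grey bin: 0 shut (upright), 2.2 forward and down at its stop, where its contents slide out into the tray. Inside 76 x 132 mm, 76 deep; walls 4 mm; lower front edge at the pivot. Let go, it falls shut below about 0.5 and on to the stop, where it stays, above about 1.4 (between, it may stay); a few N at the knob move it.
- bin_knob (a point): centre of the black knob on the bin's side lever: a flat disc, 28 mm diameter, 16 mm thick, axis along hopper y, at hopper y -115 mm, 120 mm from the pivot. Moves with the bin: at tilt q, hopper x = 120 sin(0.58 - q) mm, z = 125 + 120 cos(0.58 - q) mm. Can be pinched from above across its 16 mm.
- cabinet: fixed white one-drawer bench cabinet, 220 x 250 x 110 mm; origin on the bench below the middle of its front face; x points into the cabinet, z up.
- drawer (a joint): how far the drawer is pulled out (m): 0 = shut, 0.15 = its stop; slides towards the cabinet's -x; friction about 2 N. Starts 0 to 20 mm out.
- drawer_handle (a point): middle of the drawer's handle, a steel bar 10 mm thick and 100 mm long along the cabinet's y, 32 mm in front of the drawer face, 78 mm above the bench; moves with the drawer; can be pinched from above.
- drawer_floor (a point): middle of the drawer's inner floor, 20 mm above the bench, moves with the drawer; axes as the cabinet's. Inside 184 (x) by 210 mm (y); side walls 56 mm high; front panel to 96 mm above the bench; when pulled out fully, its front 150 mm is open from above. What stands higher than 76 mm above this floor catches on the cabinet. Shut: 92 mm behind the cabinet's front face.
- rack: fixed wooden block with three slots, 110 x 160 x 40 mm; origin on the bench below the middle of its rear edge, block from x = -110 to 0 mm. Slots along x, 11 mm wide, 30 mm deep, at y = -45, 0 and 45 mm, x centre -55 mm.
- cyl0: loose door-lock cylinder, nickel with brass ends, 60 mm long: a 17 mm round barrel with a 12 mm thick web, 33 mm over both; 0.13 kg. Origin mid-length and midway of the 33 mm; x along it, y across the 33 mm from web to barrel (barrel axis at +8 mm), z through the thickness. Starts on its side in the bin, long axis across it; 2 or 3 of the four are there, the rest absent.
- cyl1: loose door-lock cylinder, nickel with brass ends, 60 mm long: a 17 mm round barrel with a 12 mm thick web, 33 mm over both; 0.13 kg. Origin mid-length and midway of the 33 mm; x along it, y across the 33 mm from web to barrel (barrel axis at +8 mm), z through the thickness. Starts on its side in the bin, long axis across it; 2 or 3 of the four are there, the rest absent.
- cyl2: loose door-lock cylinder, nickel with brass ends, 60 mm long: a 17 mm round barrel with a 12 mm thick web, 33 mm over both; 0.13 kg. Origin mid-length and midway of the 33 mm; x along it, y across the 33 mm from web to barrel (barrel axis at +8 mm), z through the thickness. Starts on its side in the bin, long axis across it; 2 or 3 of the four are there, the rest absent.
- cyl3: loose door-lock cylinder, nickel with brass ends, 60 mm long: a 17 mm round barrel with a 12 mm thick web, 33 mm over both; 0.13 kg. Origin mid-length and midway of the 33 mm; x along it, y across the 33 mm from web to barrel (barrel axis at +8 mm), z through the thickness. Starts on its side in the bin, long axis across it; 2 or 3 of the four are there, the rest absent.
- plate0: loose flat metal lock cover plate with a black keyhole, 80 x 8 x 60 mm (x, y thickness, z), 0.18 kg; origin mid bottom edge, z up the plate. Starts upright in a rack slot, lower 30 mm in the slot (1.5 mm play each face), upper 30 mm showing; comes out straight up. 1 or 2 of the three are there, the rest absent.
- plate1: loose flat metal lock cover plate with a black keyhole, 80 x 8 x 60 mm (x, y thickness, z), 0.18 kg; origin mid bottom edge, z up the plate. Starts upright in a rack slot, lower 30 mm in the slot (1.5 mm play each face), upper 30 mm showing; comes out straight up. 1 or 2 of the three are there, the rest absent.
- plate2: loose flat metal lock cover plate with a black keyhole, 80 x 8 x 60 mm (x, y thickness, z), 0.18 kg; origin mid bottom edge, z up the plate. Starts upright in a rack slot, lower 30 mm in the slot (1.5 mm play each face), upper 30 mm showing; comes out straight up. 1 or 2 of the three are there, the rest absent.
- padlock: bystander: loose brass padlock lying flat, 40 x 56 x 16 mm; origin between body and shackle
- screwdriver: bystander: loose screwdriver, 180 mm long, lying along its x
- keys: bystander: two loose keys on a ring, 55 mm long, lying in front of the rack
- tin: bystander: loose metal tin, 52 mm in diameter, 70 mm high, standing on the rear of the cabinet
- carton: bystander: loose cardboard carton, 70 x 110 x 55 mm, on the near left of the bench
- mug: bystander: loose white mug, 80 mm in diameter, 90 mm high, at the right-hand side
- brush: bystander: loose hand brush lying at the left-hand side

How it is judged:
By the outcome, as a careful person would: the job done as asked, in the order asked, and still so for the second after the job is handed in, with the robot touching nothing.
Of cyl0, cyl1, cyl2, cyl3 only 2 to 3 are there at a start; the rules pass over those that are not, and their reading is None.
Of plate0, plate1, plate2 only 1 to 2 are there at a start; the rules pass over those that are not, and their reading is None.
At some moment in a run one of cyl0, cyl1, cyl2, cyl3 may be knocked a few centimetres aside while the robot is not near it.
Once in a run the grip may slacken for a moment while it holds something.
It also fails if it takes over 210 s, if anything falls off the work surface, if the arm or the gripper's body presses on something with over 40 N, if the wrist force passes 120 N, or if a joint passes its speed limit or range.

## Working session

There is one attempt and no reset: what is moved stays moved. The work goes in short steps, Python scripts to look and compute and a tool call to move; the robot and the scene stay as the last step left them, time stands still between calls to the robot, and variables do not carry over. Pictures are saved under pics/ and viewed, at most 16 in all, crops included, and the job is handed in when it is done.

Besides the shell and the picture viewer there is one more tool, called after "Emit:" by a JSON object that holds its "method" and its "body". servo_tool: Moves the arm, as the interface text tells. Its arguments: {"type":"object","properties":{"rows":{"type":"array","items":{"type":"array","items":{"type":"number"}}},"grip":{"type":"number"}},"required":["rows"]}

```bash
mkdir -p pics; ls; cat > h.py <<'E'
import numpy as np, cv2, os
from cell import get_obs, camera, camera_model, sign_off, recognise, tcp_to_grasp
def snap(c,n,crop=None,scale=1):
    im=camera(c)
    o=im if crop is None else im[crop[1]:crop[3],crop[0]:crop[2]]
    if scale!=1:o=cv2.resize(o,None,fx=scale,fy=scale,interpolation=cv2.INTER_CUBIC)
    cv2.imwrite(f'pics/{n}.png',o[:,:,::-1]); return im
def ray(c,u,v):
    m=camera_model(c);K=np.array(m['K']);E=np.array(m['extrinsics'])
    d=np.linalg.inv(K)@[u,v,1]; d=np.array([d[0],-d[1],-d[2]])
    R=E[:3,:3]; return -R.T@E[:3,3], R.T@d
def at(c,u,v,z):
    o,d=ray(c,u,v); return o+d*(z-o[2])/d[2]
def proj(c,p):
    m=camera_model(c);K=np.array(m['K']);E=np.array(m['extrinsics'])
    q=E[:3,:3]@np.array(p)+E[:3,3]; q=K@[q[0],-q[1],-q[2]]; return q[:2]/q[2]
def tri(u1,u2):
    o1,d1=ray('top',*u1);o2,d2=ray('scene',*u2)
    A=np.c_[d1,-d2];s=np.linalg.lstsq(A,o2-o1,rcond=None)[0]
    a=o1+d1*s[0];b=o2+d2*s[1];return (a+b)/2,np.linalg.norm(a-b)
E
python3 - <<'E'
from h import *
np.set_printoptions(precision=3,suppress=True)
for c in('top','scene'):
    snap(c,c+'0'); m=camera_model(c); print({k:np.array(v) if not isinstance(v,str) else v for k,v in m.items()}); print(ray(c,320,240))
    for t in ['hopper','bin','bin_knob','cabinet','drawer','drawer_handle','rack','cyl0','plate0','padlock','screwdriver','keys','tin','carton','mug','brush']:
        print(c,t,[(np.round(r['box']).astype(int).tolist(),round(r['p'],2)) for r in recognise(c,t)[:4]])
print(get_obs()['eef_pos'],get_obs()['ee_rot'],get_obs()['time'],tcp_to_grasp)
E
```

```text
pics
{'K': array([[507.361,   0.   , 325.977],
       [  0.   , 507.361, 245.833],
       [  0.   ,   0.   ,   1.   ]]), 'extrinsics': array([[ 0.016, -1.   ,  0.002, -0.009],
       [ 0.983,  0.016,  0.182, -0.546],
       [-0.182, -0.001,  0.983, -1.798],
       [ 0.   ,  0.   ,  0.   ,  1.   ]])}
(array([ 0.209, -0.003,  1.868]), array([ 0.194,  0.013, -0.981]))
top hopper [([293, 177, 356, 284], 0.59)]
top bin [([298, 180, 358, 215], 0.84), ([389, 226, 457, 244], 0.39)]
top bin_knob [([300, 183, 357, 216], 0.82), ([200, 302, 237, 330], 0.54)]
top cabinet [([386, 166, 458, 248], 0.85)]
top drawer [([390, 225, 459, 245], 0.64)]
top drawer_handle [([392, 228, 458, 248], 0.92)]
top rack [([209, 226, 255, 263], 0.71)]
top cyl0 [([319, 189, 336, 201], 0.74), ([302, 196, 318, 200], 0.68), ([321, 202, 339, 209], 0.47)]
top plate0 [([229, 229, 233, 255], 0.64), ([320, 190, 340, 204], 0.45), ([217, 231, 222, 253], 0.42), ([198, 302, 238, 331], 0.25)]
top padlock [([282, 307, 296, 322], 0.43)]
top screwdriver []
top keys [([208, 227, 254, 262], 0.35), ([391, 228, 458, 248], 0.24)]
top tin [
[... 1067 characters left out ...]
0.65), ([266, 234, 369, 341], 0.39)]
scene plate0 [([436, 275, 444, 309], 0.58), ([459, 276, 460, 305], 0.49), ([298, 293, 317, 297], 0.44)]
scene padlock [([412, 272, 474, 318], 0.75), ([366, 209, 385, 230], 0.72), ([164, 269, 186, 299], 0.28)]
scene screwdriver [([242, 195, 289, 216], 0.68), ([413, 272, 473, 319], 0.6)]
scene keys [([511, 259, 529, 320], 0.69), ([417, 264, 429, 274], 0.49)]
scene tin [([162, 267, 191, 298], 0.72)]
scene carton [([437, 209, 484, 242], 0.67)]
scene mug [([125, 195, 159, 226], 0.95)]
scene brush [([510, 258, 527, 321], 0.87), ([458, 277, 463, 308], 0.5)]
[ 0.198 -0.593  0.223] [[ 0.948  0.317  0.   ]
 [ 0.317 -0.948 -0.   ]
 [ 0.     0.    -1.   ]] 1.7 0.0187
```

```bash
python3 - <<'E'
import cv2
a=cv2.imread('pics/top0.png')[150:345,150:520]; b=cv2.imread('pics/scene0.png')[185:355,100:540]
cv2.imwrite('pics/t1.png',cv2.resize(a,None,fx=2.16,fy=2.16,interpolation=3)); cv2.imwrite('pics/s1.png',cv2.resize(b,None,fx=1.8,fy=1.8,interpolation=3))
E
```

```text
(no output)
```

View pics/t1.png

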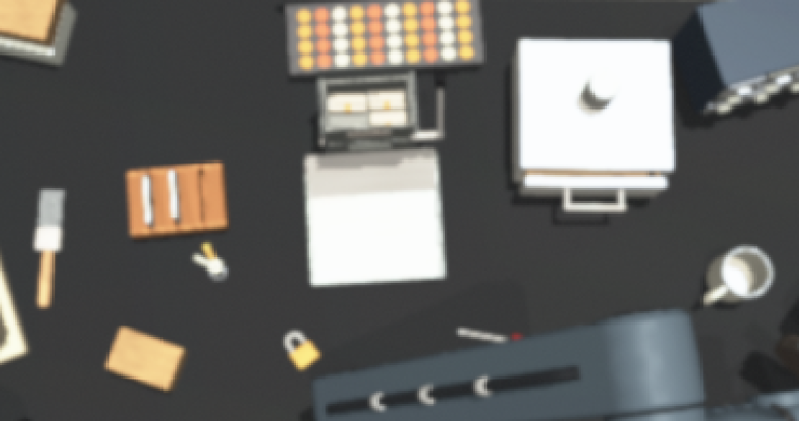

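View pics/s1.png

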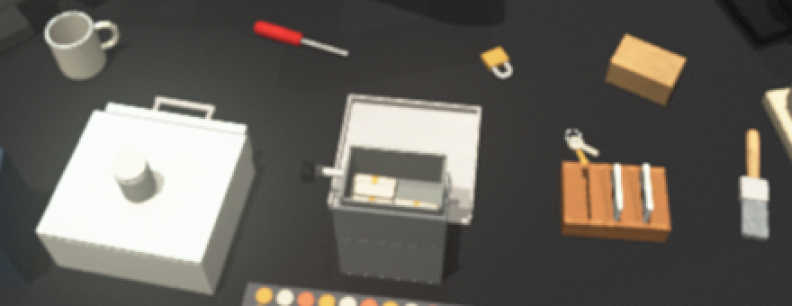

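```bash
python3 - <<'E'
import cv2,numpy as np
out=[]
def piece(c,x0,y0,x1,y1,W,H):
    im=cv2.imread(f'pics/{c}0.png')[y0:y1,x0:x1]; s=min(W/(x1-x0),H/(y1-y0)); s=int(s)
    o=cv2.resize(im,None,fx=s,fy=s,interpolation=3)
    for u in range((x0+9)//10*10,x1,10): cv2.putText(o,str(u),((u-x0)*s,8),0,.3,(0,255,255),1); o[10:,(u-x0)*s]=o[10:,(u-x0)*s]//2+np.array([0,60,60],np.uint8)
    for v in range((y0+9)//10*10,y1,10): cv2.putText(o,str(v),(0,(v-y0)*s+4),0,.3,(0,255,255),1); o[(v-y0)*s,20:]=o[(v-y0)*s,20:]//2+np.array([0,60,60],np.uint8)
    r=np.zeros((H,W,3),np.uint8); r[:o.shape[0],:o.shape[1]]=o; return r
t=np.hstack([piece('top',200,220,264,266,267,300),piece('top',284,180,364,288,267,300),piece('top',380,160,466,254,266,300)])
b=np.hstack([piece('scene',405,255,480,325,267,300),piece('scene',258,230,372,345,267,300),piece('scene',115,230,248,352,266,300)])
cv2.imwrite('pics/m.png',np.vstack([t,b]))
E
```

```text
(no output)
```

View pics/m.png

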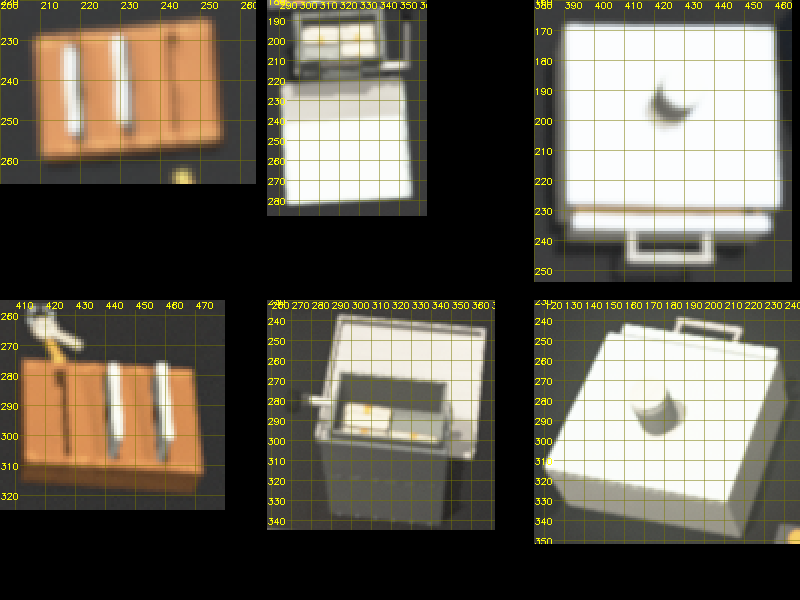

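```bash
cat > fit.py <<'E'
from h import *
from scipy.optimize import least_squares
np.set_printoptions(precision=3,suppress=True)
def W(p,q): c,s=np.cos(p[2]),np.sin(p[2]); return np.array([p[0]+c*q[0]-s*q[1],p[1]+s*q[0]+c*q[1],q[2]])
def fit(obs,p0):
    f=lambda p:np.concatenate([proj(c,W(p,q))-uv for c,q,uv in obs])
    r=least_squares(f,p0,loss='soft_l1'); print(r.x, np.degrees(r.x[2])); print(r.fun.reshape(-1,2).round(1).tolist()); return r.x
T,S='top','scene'
R=fit([(T,(0,.08,.04),(208.8,229.5)),(T,(0,-.08,.04),(253,225)),(T,(-.11,-.08,.04),(255.2,255)),
 (S,(-.11,-.08,.04),(412.3,275)),(S,(-.11,.08,.04),(469.3,278.3)),(S,(0,.08,.04),(472.7,312.7)),(S,(0,-.08,.04),(412.3,308.3))],[.5,.3,0])
C=fit([(T,(.22,.125,.11),(391,168)),(T,(.22,-.125,.11),(461,168)),(T,(0,-.125,.11),(462,229)),(T,(0,.125,.11),(390.3,229)),
 (S,(.22,-.125,.11),(122,314)),(S,(.22,.125,.11),(212,330))],[.5,-.3,0])
H=fit([(T,(-.219,-.113,.02),(356.5,278)),(T,(-.219,.113,.02),(294.5,282)),(S,(-.219,-.113,.02),(293.5,237.5)),(S,(-.219,.113,.02),(368,244)),
 (S,(.104,-.077,.203),(285,296)),(S,(.104,.077,.203),(347.5,302)),(S,(.104,-.077,0),(289.5,337.5)),(S,(.104,.077,0),(345,341.5))],[.6,0,0])
for d in(0,.01,.02): print(d,proj(T,W(C,(-.032-d,.05,.083))),proj(T,W(C,(-.032-d,-.05,.083))),proj(S,W(C,(-.032-d,0,.083))))
print('knob',W(H,(.12*np.sin(.58),-.115,.125+.12*np.cos(.58))),proj(S,W(H,(.12*np.sin(.58),-.115,.125+.12*np.cos(.58)))))
for q in([-.055,.045,.06],[-.055,0,.06]): print('plate',W(R,q),proj(T,W(R,q)),proj(S,W(R,q)))
E
python3 fit.py
```

```text
[0.612 0.355 0.108] 6.200495830762426
[[-0.6, -0.5], [-1.4, 0.1], [-1.6, -0.6], [-0.3, -0.6], [-1.1, 0.2], [-1.4, -0.1], [0.3, -0.3]]
[ 0.604 -0.354  0.014] 0.8117446523991921
[[-1.6, 0.8], [-2.7, 0.9], [-0.8, -0.8], [0.4, -0.9], [-2.6, -0.3], [-0.6, -0.5]]
[0.641 0.022 0.087] 4.967522407565697
[[-1.3, 0.3], [-0.9, 0.7], [-0.4, -0.7], [-2.0, -0.8], [-0.3, 3.3], [0.2, 3.3], [-0.1, -1.5], [0.2, 0.2]]
0 [410.852 238.454] [438.712 238.501] [198.627 248.82 ]
0.01 [410.933 241.189] [438.821 241.236] [199.737 246.058]
0.02 [411.014 243.93 ] [438.93  243.977] [200.839 243.318]
knob [ 0.716 -0.087  0.225] [271.254 279.673]
plate [0.553 0.393 0.06 ] [217.4   241.743] [458.539 290.574]
plate [0.558 0.349 0.06 ] [229.794 240.621] [442.188 289.355]
```

```bash
sed -i 's/proj(c,W(p,q))-uv for/proj(c,W(p,q))-uv+.4 for/; s/^ (S,(.104,-.077,.203),(285,296)),(S,(.104,.077,.203),(347.5,302)),/ /' fit.py; python3 fit.py; python3 - <<'E'
from h import *
im=camera('scene')
for x in('bin_knob','drawer_handle'):
  pass
E
```

```text
[0.612 0.354 0.112] 6.391822602530467
[[-0.0, 0.1], [-0.9, 0.5], [-1.0, -0.2], [-0.1, -0.2], [-1.0, 0.4], [-1.2, 0.1], [0.5, 0.1]]
[ 0.604 -0.354  0.011] 0.6038547664421278
[[-1.1, 1.1], [-2.2, 1.5], [-0.6, -0.3], [0.7, -0.6], [-2.3, -0.1], [-0.3, 0.1]]
[0.643 0.021 0.086] 4.912992795772554
[[-0.8, 0.2], [-0.4, 0.5], [-0.2, 0.1], [-1.8, 0.1], [-0.1, -0.5], [0.2, 1.2]]
0 [410.673 238.417] [438.536 238.564] [198.843 248.839]
0.01 [410.744 241.153] [438.635 241.299] [199.964 246.079]
0.02 [410.815 243.893] [438.734 244.04 ] [201.077 243.34 ]
knob [ 0.718 -0.087  0.225] [270.856 280.23 ]
plate [0.553 0.393 0.06 ] [217.573 241.856] [458.308 290.41 ]
plate [0.558 0.348 0.06 ] [229.964 240.694] [441.964 289.238]
```

```bash
cat >> h.py <<'E'
from scipy.spatial.transform import Rotation as Ro
HP=np.array([.643,.021,.086]);CP=np.array([.604,-.354,.011]);RP=np.array([.612,.354,.112])
def Wd(p,q): c,s=np.cos(p[2]),np.sin(p[2]); return np.array([p[0]+c*q[0]-s*q[1],p[1]+s*q[0]+c*q[1],q[2]])
def Lc(p,w): c,s=np.cos(p[2]),np.sin(p[2]); d=np.array(w)[:2]-p[:2]; return np.array([c*d[0]+s*d[1],-s*d[0]+c*d[1],w[2]])
def down(yaw): # tool x at yaw, z down
    c,s=np.cos(yaw),np.sin(yaw); return np.array([[c,s,0],[s,-c,0],[0,0,-1.]])
def rel(p,R=None):
    o=get_obs();R0=np.array(o['ee_rot']);R=R0 if R is None else R
    print('shift',(R0.T@(np.array(p)-o['eef_pos'])).round(4),'turn',Ro.from_matrix(R0.T@R).as_rotvec(degrees=True).round(2))
np.set_printoptions(precision=4,suppress=True)
E
python3 - <<'E'
from h import *
for u,v,z in((353.7,203,.18),(353.7,190,.22),(353.7,211,.135),(349,213,.125)): print(Lc(HP,at('top',u,v,z)))
print(proj('top',Wd(HP,(.066,-.115,.225))))
rel(Wd(HP,(.066,-.115,.3)),down(.086))
im=cv2.imread('pics/top0.png')
o=cv2.resize(im[165:230,325:375],None,fx=9,fy=9,interpolation=3); cv2.imwrite('pics/k.png',np.clip(o.astype(float)*1.5,0,255))
E
```

```text
[ 0.0201 -0.117   0.18  ]
[ 0.0545 -0.1175  0.22  ]
[ 0.0033 -0.1181  0.135 ]
[-0.0003 -0.1017  0.125 ]
[352.7679 186.3374]
shift [ 0.6536 -0.3136 -0.0774] turn [-0.   -0.   13.57][ WARN:0@0.529] global loadsave.cpp:1063 imwrite_ Unsupported depth image for selected encoder is fallbacked to CV_8U.
```

View pics/k.png

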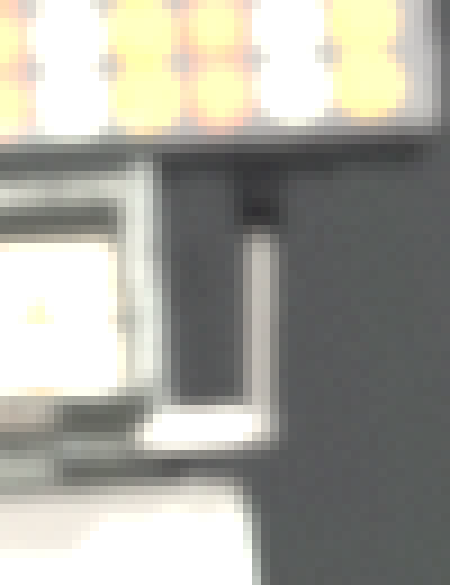

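Emit:
{"method": "servo_tool", "body": {"rows": [[0.05, -0.02, -0.08, 0, 0, 3], [0.1, -0.05, -0.1, 0, 0, 6], [0.654, -0.314, -0.1, 0, 0, 13.6], [0.654, -0.314, -0.1, 0, 0, 13.6], [0.654, -0.314, -0.1, 0, 0, 13.6], [0.654, -0.314, -0.1, 0, 0, 13.6], [0.654, -0.314, -0.1, 0, 0, 13.6], [0.654, -0.314, -0.1, 0, 0, 13.6], [0.654, -0.314, -0.1, 0, 0, 13.6], [0.654, -0.314, -0.1, 0, 0, 13.6]], "grip": 0.0}}

```text
time: 3.0
eef_pos: [0.6212, -0.1818, 0.3195]
ee_rot: [[0.996, 0.085, 0.0], [0.085, -0.996, -0.0], [0.0, 0.0, -1.0]]
ft_force: [0.1, -1.0, 1.2]
opening: 0.502
finger_force: 0.0
```

Emit:
{"method": "servo_tool", "body": {"rows": [[0.05, -0.043, 0, 0, 0, 0], [0.1045, -0.0862, 0.02, 0, 0, 0], [0.1045, -0.0862, 0.03, 0, 0, 0], [0.1045, -0.0862, 0.05, 0, 0, 0], [0.1045, -0.0862, 0.08, 0, 0, 0], [0.1045, -0.0862, 0.11, 0, 0, 0], [0.1045, -0.0862, 0.11, 0, 0, 0], [0.1045, -0.0862, 0.11, 0, 0, 0]]}}

```text
time: 4.0
eef_pos: [0.7171, -0.0894, 0.2105]
ee_rot: [[0.996, 0.085, 0.002], [0.085, -0.996, -0.001], [0.001, 0.001, -1.0]]
ft_force: [0.0, -0.6, -0.1]
opening: 0.502
finger_force: 0.0
```

Emit:
{"method": "servo_tool", "body": {"rows": [[0, 0, 0, 0, 0, 0], [0, 0, 0, 0, 0, 0], [0, 0, 0, 0, 0, 0], [0, 0, 0, 0, 0, 0]], "grip": -1}}

```text
time: 4.5
eef_pos: [0.7168, -0.0886, 0.2098]
ee_rot: [[0.996, 0.085, 0.001], [0.085, -0.996, -0.0], [0.001, 0.0, -1.0]]
ft_force: [-0.3, 0.3, 0.8]
opening: 0.182
finger_force: 30.0
```

```bash
cat >> h.py <<'E'
def arc(qs,tilt,off=.0155):
    def P(q):
        a=.58-q;t=np.radians(np.interp(q,[0,2.2],[0,tilt])) if np.isscalar(tilt) else np.radians(np.interp(q,*tilt))
        return np.array([.12*np.sin(a)+off*np.sin(t),.125+.12*np.cos(a)-off*np.cos(t)]),t
    p0,t0=P(qs[0])
    for q in qs[1:]:
        p,t=P(q);d=p-p0 # tool axes in (hx,hz): x=(cos t,sin t)  z=(sin t,-cos t)
        print('[%.4f,0,%.4f,0,%.1f,0],'%(d[0]*np.cos(t0)+d[1]*np.sin(t0),d[0]*np.sin(t0)-d[1]*np.cos(t0),np.degrees(t-t0)),end=' ')
    print()
E
python3 - <<'E'
from h import *
q=np.linspace(0,2.24,19); arc(q[:10],25);arc(q[9:],25)
E
```

```text
[-0.0126,0,-0.0074,0,1.4,0], [-0.0260,0,-0.0131,0,2.8,0], [-0.0400,0,-0.0171,0,4.2,0], [-0.0544,0,-0.0193,0,5.7,0], [-0.0689,0,-0.0196,0,7.1,0], [-0.0834,0,-0.0181,0,8.5,0], [-0.0975,0,-0.0148,0,9.9,0], [-0.1112,0,-0.0097,0,11.3,0], [-0.1240,0,-0.0029,0,12.7,0], 
[-0.0135,0,0.0055,0,1.4,0], [-0.0262,0,0.0127,0,2.8,0], [-0.0378,0,0.0215,0,4.2,0], [-0.0483,0,0.0317,0,5.7,0], [-0.0575,0,0.0431,0,7.1,0], [-0.0652,0,0.0556,0,8.5,0], [-0.0712,0,0.0690,0,9.9,0], [-0.0755,0,0.0831,0,11.3,0], [-0.0781,0,0.0977,0,12.3,0],
```

Emit:
{"method": "servo_tool", "body": {"rows": [[-0.0126, 0, -0.0074, 0, 1.4, 0], [-0.026, 0, -0.0131, 0, 2.8, 0], [-0.04, 0, -0.0171, 0, 4.2, 0], [-0.0544, 0, -0.0193, 0, 5.7, 0], [-0.0689, 0, -0.0196, 0, 7.1, 0], [-0.0834, 0, -0.0181, 0, 8.5, 0], [-0.0975, 0, -0.0148, 0, 9.9, 0], [-0.1112, 0, -0.0097, 0, 11.3, 0], [-0.124, 0, -0.0029, 0, 12.7, 0]]}}

```text
time: 5.62
eef_pos: [0.5943, -0.098, 0.213]
ee_rot: [[0.971, 0.084, 0.224], [0.082, -0.996, 0.02], [0.225, -0.002, -0.974]]
ft_force: [4.9, 4.7, -3.6]
opening: 0.18
finger_force: 30.0
```

Emit:
{"method": "servo_tool", "body": {"rows": [[-0.0135, 0, 0.0055, 0, 1.4, 0], [-0.0262, 0, 0.0127, 0, 2.8, 0], [-0.0378, 0, 0.0215, 0, 4.2, 0], [-0.0483, 0, 0.0317, 0, 5.7, 0], [-0.0575, 0, 0.0431, 0, 7.1, 0], [-0.0652, 0, 0.0556, 0, 8.5, 0], [-0.0712, 0, 0.069, 0, 9.9, 0], [-0.0755, 0, 0.0831, 0, 11.3, 0], [-0.0781, 0, 0.0977, 0, 12.3, 0], [-0.0781, 0, 0.0977, 0, 12.3, 0]]}}

```text
time: 6.88
eef_pos: [0.5378, -0.1023, 0.0988]
ee_rot: [[0.904, 0.086, 0.419], [0.076, -0.996, 0.04], [0.421, -0.004, -0.907]]
ft_force: [0.6, 4.1, -3.5]
opening: 0.179
finger_force: 30.0
```

```bash
python3 - <<'E'
from h import *
o=get_obs(); t=np.array(o['eef_pos'])-.0155*np.array(o['ee_rot'])[:,2]; l=Lc(HP,t); print(l, 'q',.58-np.arctan2(l[0],l[2]-.125), np.hypot(l[0],l[2]-.125),o['ft_force'],o['opening'])
snap('scene','d1',(230,200,400,350),4)
for c in('scene','top'): print([(np.round(r['box']).tolist(),round(r['p'],2)) for r in recognise(c,'cyl0')] if c=='scene' else '')
E
```

```text
[-0.1219 -0.1139  0.1128] q 2.2503448401550767 0.12248449743073318 [ 0.6117  4.1091 -3.4972] 0.17876889949671768
[]
```

View pics/d1.png

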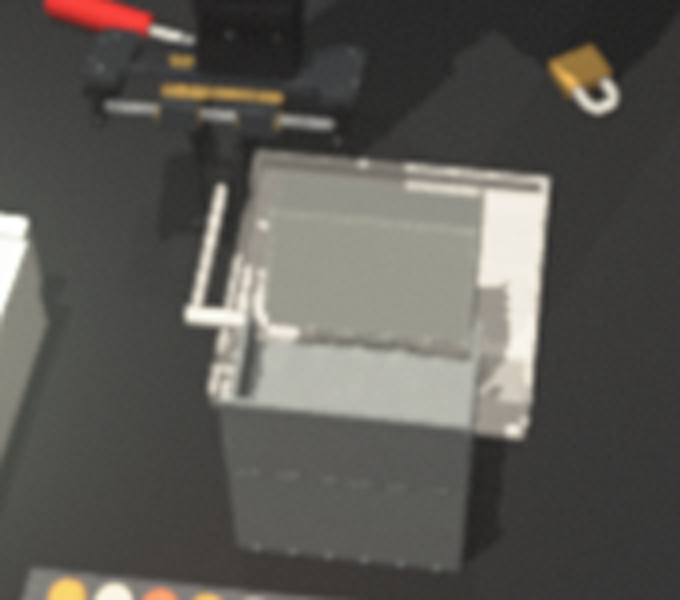

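```bash
python3 - <<'E'
from h import *
q=np.linspace(2.24,-.02,19); arc(q[:10],25);arc(q[9:],25)
E
```

```text
[0.0057,0,-0.0138,0,-1.0,0], [0.0130,0,-0.0268,0,-2.4,0], [0.0219,0,-0.0387,0,-3.8,0], [0.0322,0,-0.0493,0,-5.3,0], [0.0437,0,-0.0586,0,-6.7,0], [0.0563,0,-0.0663,0,-8.1,0], [0.0697,0,-0.0723,0,-9.5,0], [0.0838,0,-0.0766,0,-11.0,0], [0.0983,0,-0.0790,0,-12.4,0], 
[0.0142,0,-0.0037,0,-1.4,0], [0.0288,0,-0.0055,0,-2.9,0], [0.0434,0,-0.0055,0,-4.3,0], [0.0580,0,-0.0036,0,-5.7,0], [0.0722,0,0.0002,0,-7.1,0], [0.0858,0,0.0057,0,-8.6,0], [0.0986,0,0.0130,0,-10.0,0], [0.1103,0,0.0218,0,-11.4,0], [0.1210,0,0.0321,0,-12.6,0],
```

Emit:
{"method": "servo_tool", "body": {"rows": [[0, 0, 0, 0, 0, 0], [0, 0, 0, 0, 0, 0], [0, 0, 0, 0, 0, 0], [0, 0, 0, 0, 0, 0]]}}

```text
time: 7.48
eef_pos: [0.5378, -0.1023, 0.0996]
ee_rot: [[0.903, 0.087, 0.42], [0.078, -0.996, 0.039], [0.421, -0.003, -0.907]]
ft_force: [0.7, 5.9, -5.3]
opening: 0.186
finger_force: 30.0
```

Emit:
{"method": "servo_tool", "body": {"rows": [[0.0057, 0, -0.0138, 0, -1.0, 0], [0.013, 0, -0.0268, 0, -2.4, 0], [0.0219, 0, -0.0387, 0, -3.8, 0], [0.0322, 0, -0.0493, 0, -5.3, 0], [0.0437, 0, -0.0586, 0, -6.7, 0], [0.0563, 0, -0.0663, 0, -8.1, 0], [0.0697, 0, -0.0723, 0, -9.5, 0], [0.0838, 0, -0.0766, 0, -11.0, 0], [0.0983, 0, -0.079, 0, -12.4, 0]]}}

```text
time: 8.6
eef_pos: [0.5916, -0.0982, 0.213]
ee_rot: [[0.974, 0.085, 0.211], [0.083, -0.996, 0.019], [0.212, -0.002, -0.977]]
ft_force: [-3.3, 4.2, -1.4]
opening: 0.181
finger_force: 30.0
```

Emit:
{"method": "servo_tool", "body": {"rows": [[0.0142, 0, -0.0037, 0, -1.4, 0], [0.0288, 0, -0.0055, 0, -2.9, 0], [0.0434, 0, -0.0055, 0, -4.3, 0], [0.058, 0, -0.0036, 0, -5.7, 0], [0.0722, 0, 0.0002, 0, -7.1, 0], [0.0858, 0, 0.0057, 0, -8.6, 0], [0.0986, 0, 0.013, 0, -10.0, 0], [0.1103, 0, 0.0218, 0, -11.4, 0], [0.121, 0, 0.0321, 0, -12.6, 0], [0.121, 0, 0.0321, 0, -12.6, 0]]}}

```text
time: 9.85
eef_pos: [0.7214, -0.0883, 0.209]
ee_rot: [[0.996, 0.085, 0.006], [0.085, -0.996, -0.001], [0.006, 0.001, -1.0]]
ft_force: [2.6, 2.6, 1.1]
opening: 0.181
finger_force: 30.0
```

Emit:
{"method": "servo_tool", "body": {"rows": [[0, 0, 0, 0, 0, 0], [0, 0, 0, 0, 0, 0]], "grip": 0.0}}

```text
time: 10.1
eef_pos: [0.718, -0.0893, 0.2083]
ee_rot: [[0.996, 0.085, -0.0], [0.085, -0.996, -0.001], [-0.0, 0.001, -1.0]]
ft_force: [-0.1, 1.4, -0.6]
opening: 0.33
finger_force: 0.0
```

Emit:
{"method": "servo_tool", "body": {"rows": [[0, 0, -0.03, 0, 0, 0], [0, 0, -0.08, 0, 0, 0], [0, 0, -0.1, 0, 0, 0]]}}

```text
time: 10.48
eef_pos: [0.7195, -0.0896, 0.3122]
ee_rot: [[0.996, 0.085, 0.006], [0.085, -0.996, -0.003], [0.005, 0.003, -1.0]]
ft_force: [0.8, -0.3, -0.4]
opening: 0.493
finger_force: 0.0
```

```bash
python3 - <<'E'
from h import *
snap('scene','d2',(230,195,400,345),4)
snap('top','d2t',(280,165,365,290),4)
a=cv2.imread('pics/d2.png');b=cv2.imread('pics/d2t.png')
o=np.zeros((600,800,3),np.uint8);a=cv2.resize(a,(460,406));o[:406,:460]=a;o[:500,460:]=b;cv2.imwrite('pics/d2m.png',o)
for c in('scene','top'): print(c,[(np.round(r['box'],1).tolist(),round(r['p'],2)) for r in recognise(c,'cyl0')])
o=get_obs();print(o['eef_pos'],o['ft_force'],o['time'])
rel(Wd(CP,(-.052,0,.2)),down(np.pi/2+CP[2]));rel(Wd(CP,(-.052,0,.2)),down(-np.pi/2+CP[2]))
print(o['qpos'])
E
```

```text
scene [([328.7, 266.0, 346.1, 267.5], 0.6), ([162.6, 236.3, 235.9, 262.0], 0.35)]
top []
[ 0.7179 -0.0888  0.3076] [-0.3421 -0.4666  0.1334] 10.675
shift [-0.1878  0.2507  0.1078] turn [ -0.02   0.05 -85.76]
shift [-0.1878  0.2507  0.1078] turn [ 0.05  0.02 94.24]
[-0.2769  0.6037  1.0476 -0.0006  1.491   1.2091]
```

View pics/d2m.png

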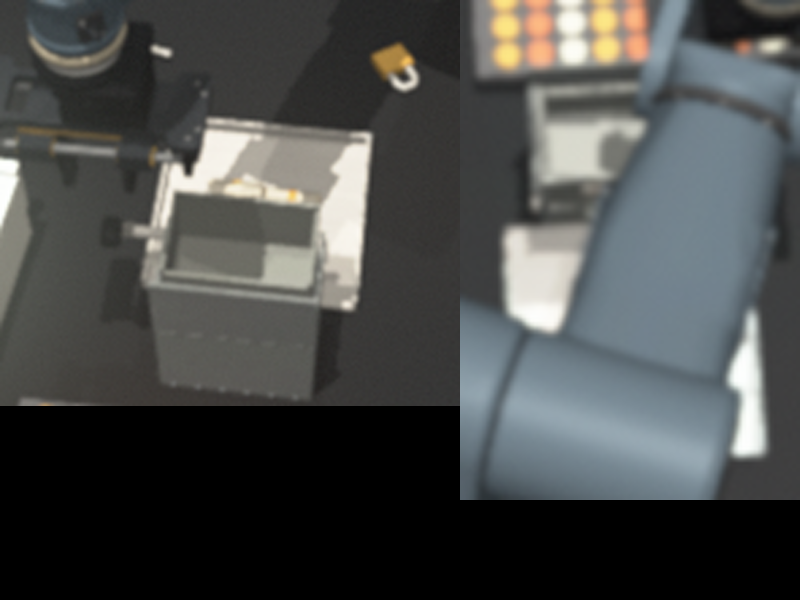

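```bash
python3 - <<'E'
from h import *
t=cv2.imread('pics/top0.png',0).astype(int);s=cv2.imread('pics/scene0.png',0).astype(int)
print(t[226:254,417:433].mean(1).round().astype(int).tolist())
for c in(188,196,204,210): print(c,s[228:262,c-1:c+2].mean(1).round().astype(int).tolist())
for v in(240,241.5,245,246): print(v,Lc(CP,at('top',425.5,v,.083)),Lc(CP,at('top',425.5,v,.096)))
for d in(0,.01,.02): print([ (proj('scene',Wd(CP,(-.032-d,y,.083)))).round(1).tolist() for y in(-.045,-.02,.02,.045)])
E
```

```text
[252, 247, 220, 174, 166, 205, 242, 251, 252, 249, 221, 155, 120, 107, 86, 59, 51, 94, 170, 222, 219, 164, 98, 65, 59, 56, 50, 48]
188 [72, 73, 73, 75, 75, 76, 76, 77, 76, 81, 127, 204, 231, 222, 193, 164, 141, 129, 168, 237, 251, 252, 249, 237, 239, 250, 251, 251, 251, 251, 251, 251, 251, 251]
196 [72, 72, 74, 74, 75, 76, 75, 77, 77, 78, 76, 116, 197, 233, 217, 156, 98, 79, 80, 132, 228, 251, 252, 250, 242, 237, 246, 251, 252, 251, 251, 251, 251, 251]
204 [71, 72, 73, 74, 74, 75, 75, 75, 76, 77, 76, 76, 99, 168, 225, 227, 179, 113, 82, 79, 114, 200, 246, 251, 251, 248, 235, 241, 251, 252, 251, 251, 251, 251]
210 [71, 71, 72, 72, 73, 73, 73, 74, 75, 76, 76, 76, 75, 95, 163, 225, 228, 179, 111, 80, 78, 112, 199, 246, 251, 251, 247, 234, 241, 250, 252, 251, 251, 251]
240 [-0.0372 -0.0029  0.083 ] [-0.0398 -0.0003  0.096 ]
241.5 [-0.0427 -0.0027  0.083 ] [-0.0453 -0.0001  0.096 ]
245 [-0.0555 -0.0023  0.083 ] [-0.0579  0.0003  0.096 ]
246 [-0.0591 -0.0022  0.083 ] [-0.0615  0.0004  0.096 ]
[[184.1, 246.4], [192.2, 247.7], [205.4, 249.8], [213.7, 251.1]]
[[185.2, 243.7], [193.4, 245.0], [206.5, 247.0], [214.7, 248.3]]
[[186.4, 241.0], [194.5, 242.2], [207.6, 244.3], [215.8, 245.5]]
```

Emit:
{"method": "servo_tool", "body": {"rows": [[-0.05, 0.05, 0, 0, 0, -10], [-0.1, 0.1, 0, 0, 0, -20], [-0.15, 0.15, 0, 0, 0, -30], [-0.194, 0.2, 0, 0, 0, -40], [-0.194, 0.252, 0, 0, 0, -50], [-0.194, 0.252, 0.03, 0, 0, -60], [-0.194, 0.252, 0.08, 0, 0, -70], [-0.194, 0.252, 0.13, 0, 0, -80], [-0.194, 0.252, 0.17, 0, 0, -85.8], [-0.194, 0.252, 0.18, 0, 0, -85.8]], "grip": -0.45}}

```text
time: 11.92
eef_pos: [0.5438, -0.3536, 0.123]
ee_rot: [[-0.011, 1.0, -0.008], [1.0, 0.011, 0.007], [0.007, -0.008, -1.0]]
ft_force: [0.1, 0.5, 0.3]
opening: 0.277
finger_force: 0.0
```

```bash
python3 - <<'E'
from h import *
rel(Wd(CP,(-.058,-.002,.062)),down(np.pi/2+CP[2]))
o=get_obs();print(o['eef_pos'],o['qpos'])
t=snap('top','e_t',(270,165,370,295),4);s=snap('scene','e_s',(265,200,385,330),4)
a=cv2.imread('pics/e_t.png');b=cv2.imread('pics/e_s.png')
m=np.zeros((520,880,3),np.uint8);m[:520,:400]=a;m[:520,400:]=b;cv2.imwrite('pics/e.png',cv2.resize(m,(800,473)))
for c in('scene','top'): print(c,[(np.round(r['box'],1).tolist(),round(r['p'],2)) for r in recognise(c,'cyl0')])
E
```

```text
shift [-0.0034  0.0026  0.061 ] turn [-0.44 -0.39 -0.02]
[ 0.5438 -0.3536  0.123 ] [-0.7484  0.6792  1.4461 -0.0003  1.0266 -0.7589]
scene [([305.8, 262.7, 326.4, 267.3], 0.67), ([161.7, 239.2, 241.0, 270.6], 0.56)]
top [([322.3, 245.7, 337.0, 251.7], 0.55)]
```

View pics/e.png

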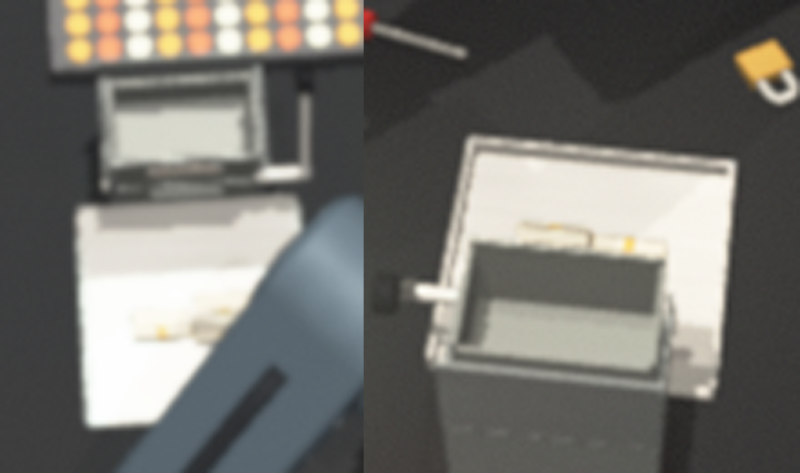

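Emit:
{"method": "servo_tool", "body": {"rows": [[0, 0, 0, 0, 0, 0], [-0.001, 0.001, 0.025, 0, 0, 0], [-0.001, 0.001, 0.045, 0, 0, 0], [-0.001, 0.001, 0.064, 0, 0, 0], [-0.001, 0.001, 0.064, 0, 0, 0]]}}

```text
time: 12.75
eef_pos: [0.5469, -0.356, 0.062]
ee_rot: [[-0.012, 1.0, -0.003], [1.0, 0.012, 0.003], [0.003, -0.003, -1.0]]
ft_force: [-0.5, -0.0, -0.3]
opening: 0.276
finger_force: 0.0
```

Emit:
{"method": "servo_tool", "body": {"rows": [[0, 0, 0, 0, 0, 0], [0, 0, 0, 0, 0, 0], [0, 0, 0, 0, 0, 0]], "grip": -1}}

```text
time: 13.12
eef_pos: [0.5481, -0.3575, 0.0647]
ee_rot: [[-0.012, 1.0, 0.001], [1.0, 0.012, -0.001], [-0.001, 0.001, -1.0]]
ft_force: [-1.2, -0.6, 1.4]
opening: 0.103
finger_force: 30.0
```

Emit:
{"method": "servo_tool", "body": {"rows": [[0, -0.015, 0, 0, 0, 0], [0, -0.03, 0, 0, 0, 0], [0, -0.045, 0, 0, 0, 0], [0, -0.06, 0, 0, 0, 0], [0, -0.075, 0, 0, 0, 0], [0, -0.09, 0, 0, 0, 0], [0, -0.105, 0, 0, 0, 0], [0, -0.115, 0, 0, 0, 0], [0, -0.12, 0, 0, 0, 0], [0, -0.125, 0, 0, 0, 0]]}}

```text
time: 14.38
eef_pos: [0.4217, -0.3578, 0.0646]
ee_rot: [[-0.011, 1.0, -0.001], [1.0, 0.011, 0.001], [0.001, -0.0, -1.0]]
ft_force: [1.7, 2.9, 7.8]
opening: 0.105
finger_force: 30.0
```

Emit:
{"method": "servo_tool", "body": {"rows": [[0, -0.003, 0, 0, 0, 0], [0, -0.006, 0, 0, 0, 0], [0, -0.008, 0, 0, 0, 0], [0, -0.008, 0, 0, 0, 0]]}}

```text
time: 14.88
eef_pos: [0.4134, -0.3578, 0.0646]
ee_rot: [[-0.012, 1.0, -0.001], [1.0, 0.012, 0.002], [0.002, -0.001, -1.0]]
ft_force: [0.8, 2.3, 9.1]
opening: 0.104
finger_force: 30.0
```

Emit:
{"method": "servo_tool", "body": {"rows": [[0, -0.003, 0, 0, 0, 0], [0, -0.006, 0, 0, 0, 0], [0, -0.008, 0, 0, 0, 0], [0, -0.008, 0, 0, 0, 0]]}}

```text
time: 15.38
eef_pos: [0.4073, -0.3578, 0.0646]
ee_rot: [[-0.01, 1.0, 0.002], [1.0, 0.01, 0.001], [0.001, 0.002, -1.0]]
ft_force: [6.5, 4.4, 6.5]
opening: 0.098
finger_force: 30.0
```

Emit:
{"method": "servo_tool", "body": {"rows": [[0, -0.003, 0, 0, 0, 0], [0, -0.005, 0, 0, 0, 0], [0, -0.005, 0, 0, 0, 0]]}}

```text
time: 15.75
eef_pos: [0.4072, -0.3579, 0.0646]
ee_rot: [[-0.007, 1.0, 0.011], [1.0, 0.007, -0.001], [-0.001, 0.011, -1.0]]
ft_force: [21.9, 9.3, 0.5]
opening: 0.106
finger_force: 30.0
```

```bash
python3 - <<'E'
from h import *
snap('scene','f_s',(110,190,310,350),4)
for c in('scene',): print(c,[(np.round(r['box'],1).tolist(),round(r['p'],2)) for r in recognise(c,'cyl0')])
for x in(-.182,-.15,-.01,-.092): print(x,proj('scene',Wd(CP,(x,.1,.08))),proj('scene',Wd(CP,(x,-.1,.08))))
E
```

```text
scene [([166.2, 204.8, 253.5, 265.1], 0.21)]
-0.182 [246.2834 214.7271] [183.999  205.5925]
-0.15 [243.3952 222.842 ] [180.4153 213.4785]
-0.01 [229.8964 260.769 ] [163.6825 250.2989]
-0.092 [237.9791 238.0592] [173.6983 228.2591]
```

View pics/f_s.png

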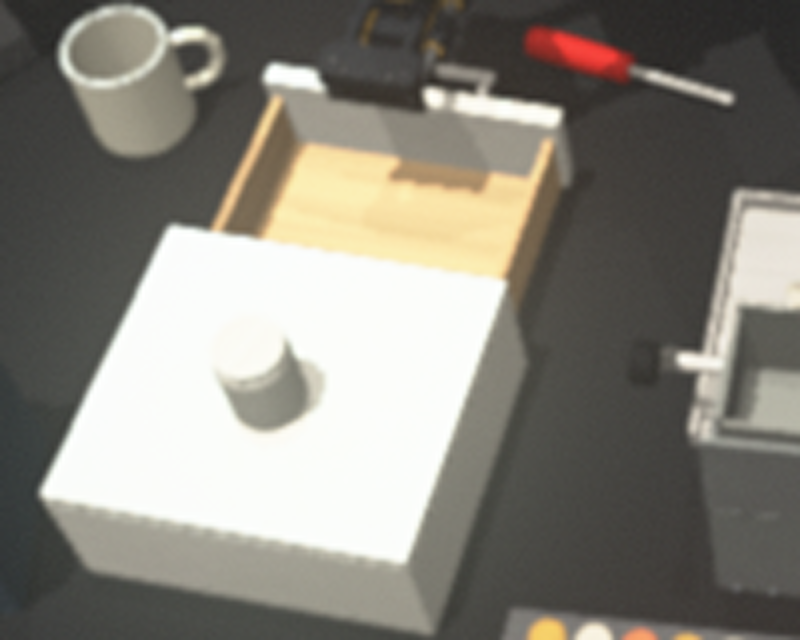

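```bash
python3 - <<'E'
from h import *
f=lambda x,y,z:print(at('scene',110+x/4-.4,190+y/4-.4,z),Lc(CP,at('scene',110+x/4-.4,190+y/4-.4,z)))
f(172,228,.11);f(507,280,.11);f(40,493,.11);f(408,562,.11)
print('panel');f(268,82,.096);f(562,113,.096)
print('floor');f(310,145,.02);f(533,180,.02)
for x in(-.182,-.15): print(x,proj('scene',Wd(CP,(x,.1,.08))))
E
```

```text
[ 0.6075 -0.4747  0.11  ] [ 0.0021 -0.1207  0.11  ]
[ 0.6041 -0.2272  0.11  ] [0.0015 0.1268 0.11  ]
[ 0.8236 -0.4767  0.11  ] [ 0.2183 -0.1251  0.11  ]
[ 0.8239 -0.2254  0.11  ] [0.2213 0.1262 0.11  ]
panel
[ 0.4564 -0.4636  0.096 ] [-0.1487 -0.108   0.096 ]
[ 0.4424 -0.2358  0.096 ] [-0.1603  0.12    0.096 ]
floor
[ 0.4551 -0.4476  0.02  ] [-0.15  -0.092  0.02 ]
[ 0.4542 -0.265   0.02  ] [-0.1488  0.0907  0.02  ]
-0.182 [246.2834 214.7271]
-0.15 [243.3952 222.842 ]
```

Emit:
{"method": "servo_tool", "body": {"rows": [[0, 0.004, 0, 0, 0, 0], [0, 0.004, 0, 0, 0, 0]], "grip": -0.4}}

```text
time: 16.1
eef_pos: [0.4047, -0.3581, 0.0636]
ee_rot: [[-0.013, 1.0, -0.002], [1.0, 0.013, 0.001], [0.001, -0.002, -1.0]]
ft_force: [-1.0, 0.2, 0.8]
opening: 0.248
finger_force: 0.0
```

Emit:
{"method": "servo_tool", "body": {"rows": [[0, 0, -0.02, 0, 0, 0], [0, 0, -0.06, 0, 0, 0], [0, 0, -0.1, 0, 0, 0], [0, 0, -0.15, 0, 0, 0], [0, 0, -0.19, 0, 0, 0], [0, 0, -0.22, 0, 0, 0], [0, 0, -0.22, 0, 0, 0]]}}

```text
time: 16.98
eef_pos: [0.4054, -0.36, 0.2858]
ee_rot: [[-0.011, 1.0, 0.002], [1.0, 0.011, -0.004], [-0.004, 0.002, -1.0]]
ft_force: [-0.0, 0.3, -0.3]
opening: 0.3
finger_force: 0.0
```

```bash
python3 - <<'E'
from h import *
t=snap('top','g_t',(285,215,365,290),7);s=snap('scene','g_s')
for c in('scene','top'): print(c,[(np.round(r['box'],1).tolist(),round(r['p'],2)) for r in recognise(c,'cyl0')])
cv2.imwrite('pics/g_t.png',cv2.convertScaleAbs(cv2.imread('pics/g_t.png'),alpha=.9))
E
```

```text
scene [([325.6, 264.6, 348.6, 268.7], 0.6), ([304.8, 261.1, 324.1, 267.9], 0.52)]
top [([306.4, 251.6, 324.3, 254.7], 0.51), ([321.7, 247.2, 337.3, 252.9], 0.41)]
```

View pics/g_t.png

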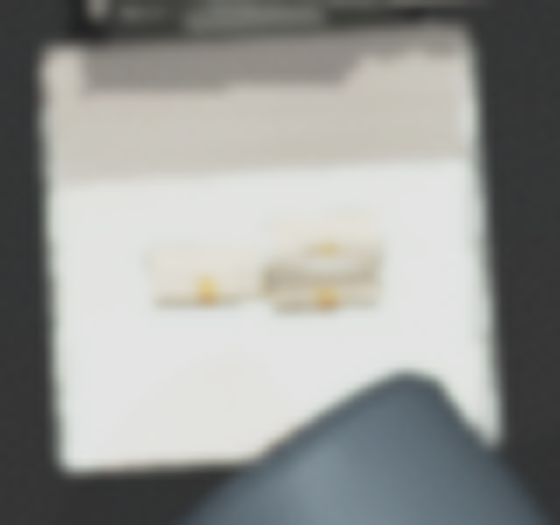

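```bash
python3 - <<'E'
from h import *
t=camera('top')[240:264,302:346].astype(float);s=camera('scene')[250:274,300:356].astype(float)
f=lambda a,k:cv2.resize(np.clip((a-110)*255/145,0,255).astype(np.uint8)[:,:,::-1],None,fx=k,fy=k,interpolation=3)
a=f(t,13);b=f(s,12)
for u in range(302,346,5): cv2.putText(a,str(u),(int((u-302+.5)*13),10),0,.35,(0,0,255))
for v in range(240,264,3): cv2.putText(a,str(v),(0,int((v-240+.5)*13)),0,.35,(0,0,255))
for u in range(300,356,5): cv2.putText(b,str(u),(int((u-300+.5)*12),10),0,.35,(0,0,255))
for v in range(250,274,3): cv2.putText(b,str(v),(0,int((v-250+.5)*12)),0,.35,(0,0,255))
m=np.zeros((600,672,3),np.uint8);m[:312,:572]=a;m[312:]=b;cv2.imwrite('pics/g2.png',m)
E
```

```text
(no output)
```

View pics/g2.png

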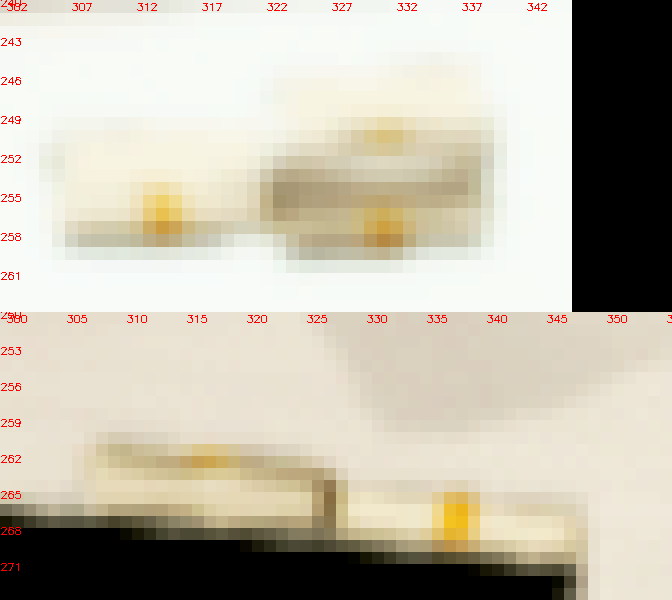

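```bash
python3 - <<'E'
from h import *
for n,u,v,z in(('A',312.3,254.2,.0125),('Anear',312.3,258.7,.0125),('Afar',312.3,249.3,.02),('Bnear',330,259.7,.0125),('Bcam',330.3,257.2,.021),('Ccam',330,250,.033),('Cfar',330,245.5,.016),('Cl',322,248,.02),('Cr',338.5,248,.02),('Acam',313.2,256.5,.021)):
    w=at('top',u,v,z);print(n,w,Lc(HP,w))
print('scene Acam',at('scene',336.3,266.5,.021),'Aright',at('scene',347.2,268,.015), 'Ccam',tri((330.5,250),(316.3,262)))
rel(at('top',312.3,254.2,.1),down(np.pi/2))
o=get_obs();print(o['time'],o['eef_pos'])
E
```

```text
A [0.5206 0.0496 0.0125] [-0.1195  0.039   0.0125]
Anear [0.5037 0.0492 0.0125] [-0.1364  0.0401  0.0125]
Afar [0.5377 0.0498 0.02  ] [-0.1024  0.0377  0.02  ]
Bnear [ 0.501  -0.0163  0.0125] [-0.1447 -0.025   0.0125]
Bcam [ 0.509  -0.0172  0.021 ] [-0.1368 -0.0266  0.021 ]
Ccam [ 0.5338 -0.0157  0.033 ] [-0.1119 -0.0271  0.033 ]
Cfar [ 0.5538 -0.0155  0.016 ] [-0.092  -0.0287  0.016 ]
Cl [0.5432 0.014  0.02  ] [-0.1001  0.0016  0.02  ]
Cr [ 0.5441 -0.0471  0.02  ] [-0.1044 -0.0594  0.02  ]
Acam [0.5106 0.0459 0.021 ] [-0.1298  0.0361  0.021 ]
scene Acam [0.515  0.0417 0.021 ] Aright [0.5101 0.0739 0.015 ] Ccam (array([ 0.5305, -0.0163,  0.051 ]), np.float64(0.0021231655028602064))
shift [0.4035 0.1059 0.1831] turn [-0.13 -0.16  0.68]
17.275 [ 0.4052 -0.3581  0.2822]
```

```bash
python3 - <<'E'
from h import *
for n,p in dict(Acam=(.5106,.0459,.021),Bcam=(.509,-.0172,.021),Ccam33=(.5338,-.0157,.033),Ccam21=(.536,-.0157,.021),Bcam37=(.506,-.017,.037),Bnear=(.501,-.0163,.0125),Cfar=(.5538,-.0155,.016),Cl=(.543,.014,.02),Cr=(.544,-.047,.02),ct=(.5305,-.0163,.051)).items(): print(n,proj('scene',p),proj('top',p))
print(tri((313.2,256.5),(336.3,266.5)),tri((330.3,257.2),(316.3,262)))
E
```

```text
Acam [337.9482 265.5107] [313.1876 256.5024]
Bcam [317.2609 261.6466] [330.2917 257.1983]
Ccam33 [315.9993 266.3452] [330.0105 250.0013]
Ccam21 [315.9078 269.1859] [329.9884 249.9812]
Bcam37 [317.4621 257.8298] [330.269  257.3057]
Bnear [318.1286 261.0958] [329.9953 259.6972]
Cfar [314.7659 275.111 ] [329.9897 245.4945]
Cl [325.3041 272.9786] [321.9885 248.0407]
Cr [304.9995 269.8771] [338.4723 248.0322]
ct [315.9369 261.9923] [330.2092 250.0345]
(array([0.5117, 0.0436, 0.0165]), np.float64(0.004760215290633688)) (array([ 0.5095, -0.0186,  0.0193]), np.float64(0.002799332571458919))
```

Emit:
{"method": "servo_tool", "body": {"rows": [[0.06, 0.016, 0, 0, 0, 0], [0.12, 0.032, 0, 0, 0, 0], [0.18, 0.048, 0, 0, 0, 0], [0.24, 0.064, 0.02, 0, 0, 0], [0.3, 0.08, 0.05, 0, 0, 0], [0.35, 0.095, 0.09, 0, 0, 0], [0.38, 0.102, 0.13, 0, 0, 0], [0.4, 0.106, 0.17, 0, 0, 0.7], [0.4, 0.106, 0.21, 0, 0, 0.7], [0.4, 0.106, 0.22, 0, 0, 0.7]], "grip": 0.43}}

```text
time: 18.52
eef_pos: [0.5047, 0.0431, 0.0611]
ee_rot: [[-0.001, 1.0, -0.007], [1.0, 0.001, 0.001], [0.001, -0.007, -1.0]]
ft_force: [0.9, -0.9, 0.5]
opening: 0.715
finger_force: 0.0
```

```bash
python3 - <<'E'
from h import *
rel((.5206,.046,.007),down(np.pi/2))
snap('scene','h1')
print([(np.round(r['box'],1).tolist(),round(r['p'],2)) for r in recognise('scene','cyl0')])
E
```

```text
shift [0.0028 0.0162 0.054 ] turn [-0.39 -0.05  0.05]
[]
```

Emit:
{"method": "servo_tool", "body": {"rows": [[0.003, 0.016, 0, 0, 0, 0], [0.003, 0.016, 0.02, 0, 0, 0], [0.003, 0.016, 0.04, 0, 0, 0], [0.003, 0.016, 0.053, 0, 0, 0], [0.003, 0.016, 0.053, 0, 0, 0]]}}

```text
time: 19.25
eef_pos: [0.5232, 0.0452, 0.0111]
ee_rot: [[0.001, 1.0, -0.0], [1.0, -0.001, 0.0], [0.0, -0.0, -1.0]]
ft_force: [-0.1, 0.4, -0.1]
opening: 0.719
finger_force: 0.0
```

Emit:
{"method": "servo_tool", "body": {"rows": [[0, 0, 0, 0, 0, 0], [0, 0, 0, 0, 0, 0], [0, 0, 0, 0, 0, 0], [0, 0, 0, 0, 0, 0]], "grip": -1}}

```text
time: 19.75
eef_pos: [0.5231, 0.0455, 0.0113]
ee_rot: [[0.0, 1.0, 0.0], [1.0, -0.0, -0.0], [-0.0, 0.0, -1.0]]
ft_force: [-1.0, 0.1, 2.1]
opening: 0.372
finger_force: 29.4
```

Emit:
{"method": "servo_tool", "body": {"rows": [[0, 0, -0.03, 0, 0, 0], [0, 0, -0.09, 0, 0, 0], [-0.03, 0, -0.14, 0, 0, 10], [-0.09, 0, -0.16, 0, 0, 20], [-0.15, 0, -0.16, 0, 0, 30], [-0.21, 0, -0.16, 0, 0, 40], [-0.27, 0, -0.16, 0, 0, 50], [-0.33, -0.004, -0.16, 0, 0, 60], [-0.39, -0.008, -0.16, 0, 0, 70], [-0.44, -0.008, -0.14, 0, 0, 80]]}}

```text
time: 21.0
eef_pos: [0.5153, -0.3978, 0.1519]
ee_rot: [[0.986, 0.167, 0.003], [0.167, -0.986, -0.003], [0.002, 0.003, -1.0]]
ft_force: [0.7, 0.7, -1.9]
opening: 0.382
finger_force: 29.4
```

```bash
python3 - <<'E'
from h import *
rel(Wd(CP,(-.09,-.065,.03)),down(CP[2]))
snap('scene','h2');print([(np.round(r['box'],1).tolist(),round(r['p'],2)) for r in recognise('scene','cyl0')])
o=get_obs();print(o['opening'],o['finger_force'])
E
```

```text
shift [-0.0045  0.0214  0.122 ] turn [ 0.17 -0.13  8.96]
[([178.2, 207.1, 191.4, 222.8], 0.66), ([305.5, 258.6, 328.7, 268.4], 0.43)]
0.368457904759011 29.451279980130494
```

Emit:
{"method": "servo_tool", "body": {"rows": [[-0.0045, 0.0214, 0.02, 0, 0, 9], [-0.0045, 0.0214, 0.06, 0, 0, 9], [-0.0045, 0.0214, 0.09, 0, 0, 9], [-0.0045, 0.0214, 0.108, 0, 0, 9], [-0.0045, 0.0214, 0.12, 0, 0, 9], [-0.0045, 0.0214, 0.12, 0, 0, 9]]}}

```text
time: 21.85
eef_pos: [0.5143, -0.4158, 0.0305]
ee_rot: [[1.0, 0.018, -0.001], [0.018, -1.0, 0.001], [-0.001, -0.001, -1.0]]
ft_force: [0.2, 0.3, -1.4]
opening: 0.374
finger_force: 29.5
```

Emit:
{"method": "servo_tool", "body": {"rows": [[0, 0, 0, 0, 0, 0], [0, 0, 0, 0, 0, 0], [0, 0, -0.03, 0, 0, 0], [0, 0, -0.09, 0, 0, 0], [0, 0, -0.15, 0, 0, 0], [0, 0, -0.2, 0, 0, 0]], "grip": 0.1}}

```text
time: 22.6
eef_pos: [0.5148, -0.4169, 0.2349]
ee_rot: [[1.0, 0.017, 0.003], [0.017, -1.0, -0.003], [0.003, 0.003, -1.0]]
ft_force: [0.1, -0.5, 0.8]
opening: 0.549
finger_force: 0.0
```

Check the tray and drawer again with both cameras.

```bash
cat > look.py <<'E'
from h import *
import sys
n=sys.argv[1]
T=camera('top');S=camera('scene')
cv2.imwrite(f'pics/{n}T.png',T[:,:,::-1]);cv2.imwrite(f'pics/{n}S.png',S[:,:,::-1])
for c in('scene','top'): print(c,[(np.round(r['box'],1).tolist(),round(r['p'],2)) for r in recognise(c,'cyl0')])
f=lambda a,k:cv2.resize(np.clip((a.astype(float)-110)*255/145,0,255).astype(np.uint8)[:,:,::-1],None,fx=k,fy=k,interpolation=3)
def g(im,x0,y0,x1,y1,k,st,fn=f):
    a=np.ascontiguousarray(fn(im[y0:y1,x0:x1],k))
    for u in range((x0//st+1)*st,x1,st): cv2.putText(a,str(u),(int((u-x0+.5)*k)-8,10),0,.33,(0,0,255))
    for v in range((y0//st+1)*st,y1,st): cv2.putText(a,str(v),(0,int((v-y0+.5)*k)+4),0,.33,(0,0,255))
    return a
h=lambda a,k:cv2.resize(a[:,:,::-1],None,fx=k,fy=k,interpolation=3)
m=np.zeros((600,800,3),np.uint8)
a=g(T,292,222,358,284,6,5);m[:a.shape[0],:a.shape[1]]=a
a=g(S,300,240,360,275,6,5);m[375:375+a.shape[0],:a.shape[1]]=a
a=g(S,140,195,260,265,3,10,h);m[375:375+a.shape[0],400:400+a.shape[1]]=a
a=g(T,380,220,465,300,4,10,h);m[:a.shape[0],400:400+a.shape[1]]=a
cv2.imwrite(f'pics/{n}.png',m)
E
python3 look.py n1
```

```text
scene [([306.9, 260.5, 324.1, 267.5], 0.6), ([180.6, 233.7, 196.3, 247.9], 0.54)]
top [([323.0, 247.6, 339.9, 259.7], 0.68), ([323.5, 244.4, 341.1, 249.4], 0.56)]
```

View pics/n1.png

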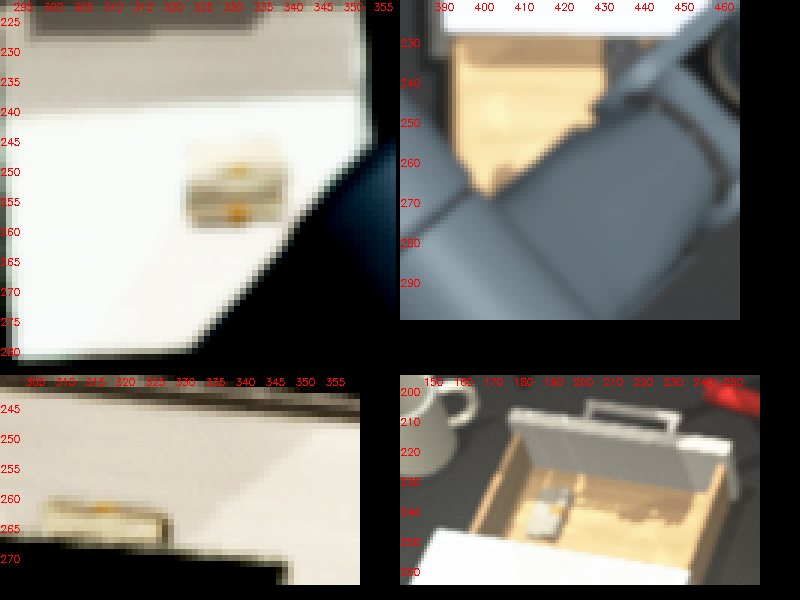

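```bash
python3 - <<'E'
from h import *
for th in(-10,-5,0,5,10):
    t=np.radians(th);d=.03*np.array([-np.sin(t),np.cos(t),0]);c=np.array([.507,-.018,.021])
    a,b=proj('scene',c-d),proj('scene',c+d);e,f=proj('top',c-d),proj('top',c+d);print(th,a.round(1),b.round(1),((b-a)[1]/(b-a)[0]).round(3),e.round(1),f.round(1))
rel((.509,-.018,.08),down(0)); o=get_obs();print(o['qpos'])
E
```

```text
-10 [307.9 258.1] [326.5 264.1] 0.323 [338.5 259.3] [322.5 256.2]
-5 [307.6 258.7] [326.8 263.4] 0.242 [338.6 258.6] [322.4 256.9]
0 [307.3 259.4] [327.  262.7] 0.165 [338.6 257.9] [322.4 257.6]
5 [307.2 260.2] [327.1 262. ] 0.09 [338.6 257.2] [322.4 258.3]
10 [307.1 260.9] [327.2 261.2] 0.017 [338.5 256.5] [322.5 259. ]
shift [ 0.0008 -0.3993  0.152 ] turn [ 0.18 -0.16  1.  ]
[-0.849   0.5669  1.3238 -0.      1.2466  0.7044]
```

Emit:
{"method": "servo_tool", "body": {"rows": [[0, -0.05, 0, 0, 0, 1], [0, -0.11, 0, 0, 0, 1], [0, -0.17, 0, 0, 0, 1], [0, -0.23, 0, 0, 0, 1], [0, -0.29, 0.02, 0, 0, 1], [0, -0.35, 0.05, 0, 0, 1], [0, -0.385, 0.1, 0, 0, 1], [0, -0.399, 0.14, 0, 0, 1], [0, -0.399, 0.16, 0, 0, 1], [0, -0.399, 0.17, 0, 0, 1]], "grip": 1}}

```text
time: 24.05
eef_pos: [0.5053, -0.0166, 0.0586]
ee_rot: [[1.0, 0.001, -0.005], [0.001, -1.0, 0.001], [-0.005, -0.001, -1.0]]
ft_force: [-0.2, -0.7, 0.1]
opening: 0.999
finger_force: 0.0
```

```bash
python3 - <<'E'
from h import *
rel((.508,-.018,.010),down(0))
snap('scene','h3');print([(np.round(r['box'],1).tolist(),round(r['p'],2)) for r in recognise('scene','cyl0')])
E
```

```text
shift [0.003  0.0015 0.0485] turn [-0.08  0.3   0.03]
[([180.5, 231.5, 198.0, 249.2], 0.45)]
```

Emit:
{"method": "servo_tool", "body": {"rows": [[0.001, 0.001, 0, 0, 0, 0], [0.001, 0.001, 0.02, 0, 0, 0], [0.001, 0.001, 0.035, 0, 0, 0], [0.001, 0.001, 0.05, 0, 0, 0], [0.001, 0.001, 0.05, 0, 0, 0]]}}

```text
time: 24.78
eef_pos: [0.5077, -0.0183, 0.01]
ee_rot: [[1.0, -0.0, -0.002], [-0.0, -1.0, 0.001], [-0.002, -0.001, -1.0]]
ft_force: [-0.1, -0.2, -0.2]
opening: 0.999
finger_force: 0.0
```

Emit:
{"method": "servo_tool", "body": {"rows": [[0, 0, 0, 0, 0, 0], [0, 0, 0, 0, 0, 0], [0, 0, 0, 0, 0, 0]], "grip": -1}}

```text
time: 25.15
eef_pos: [0.5087, -0.0184, 0.0113]
ee_rot: [[1.0, -0.0, 0.001], [-0.0, -1.0, -0.0], [0.001, 0.0, -1.0]]
ft_force: [0.0, -0.2, 0.3]
opening: 0.744
finger_force: 0.0
```

Emit:
{"method": "servo_tool", "body": {"rows": [[0, 0, 0, 0, 0, 0], [0, 0, 0, 0, 0, 0], [0, 0, 0, 0, 0, 0], [0, 0, -0.01, 0, 0, 0], [0, 0, -0.025, 0, 0, 0], [0, 0, -0.05, 0, 0, 0], [0, 0, -0.09, 0, 0, 0], [0, 0, -0.13, 0, 0, 0], [0, 0, -0.16, 0, 0, 0]]}}

```text
time: 26.28
eef_pos: [0.5085, -0.0184, 0.1735]
ee_rot: [[1.0, -0.0, 0.002], [-0.0, -1.0, -0.001], [0.002, 0.001, -1.0]]
ft_force: [0.6, -0.5, -2.3]
opening: 0.687
finger_force: 29.8
```

```bash
python3 - <<'E'
from h import *
rel(Wd(CP,(-.065,.01,.03)),down(CP[2]))
o=get_obs();print(o['opening'],o['finger_force'],o['eef_pos'])
snap('scene','h3');snap('top','h3t')
for c in('scene','top'): print([(np.round(r['box'],1).tolist(),round(r['p'],2)) for r in recognise(c,'cyl0')])
E
```

```text
shift [0.0301 0.3262 0.1437] turn [ 0.03 -0.12 -0.63]
0.6866386150866588 29.823059740737925 [ 0.5085 -0.0184  0.1735]
[([177.9, 232.8, 196.4, 247.7], 0.75), ([306.0, 228.4, 325.6, 235.3], 0.47), ([369.1, 209.4, 382.1, 228.2], 0.44)]
[([435.8, 250.3, 444.2, 259.3], 0.54)]
```

Emit:
{"method": "servo_tool", "body": {"rows": [[0, 0.05, 0, 0, 0, 0], [0.01, 0.11, 0, 0, 0, 0], [0.02, 0.17, 0, 0, 0, 0], [0.04, 0.23, 0, 0, 0, 0], [0.04, 0.28, 0.01, 0, 0, -0.6], [0.04, 0.296, 0.04, 0, 0, -0.6], [0.04, 0.296, 0.08, 0, 0, -0.6], [0.04, 0.296, 0.12, 0, 0, -0.6], [0.04, 0.296, 0.138, 0, 0, -0.6], [0.04, 0.296, 0.138, 0, 0, -0.6]]}}

```text
time: 27.72
eef_pos: [0.5473, -0.3134, 0.0309]
ee_rot: [[1.0, 0.01, -0.003], [0.01, -1.0, 0.003], [-0.003, -0.003, -1.0]]
ft_force: [0.5, -0.9, -2.1]
opening: 0.685
finger_force: 29.8
```

Emit:
{"method": "servo_tool", "body": {"rows": [[0, 0, 0, 0, 0, 0], [0, 0, 0, 0, 0, 0], [0, 0, -0.03, 0, 0, 0], [0, 0, -0.09, 0, 0, 0], [0, 0, -0.15, 0, 0, 0], [0, 0, -0.2, 0, 0, 0]], "grip": 0.75}}

```text
time: 28.48
eef_pos: [0.549, -0.3148, 0.2374]
ee_rot: [[1.0, 0.011, 0.004], [0.011, -1.0, -0.003], [0.004, 0.003, -1.0]]
ft_force: [0.6, -0.1, -0.2]
opening: 0.871
finger_force: 0.0
```

```bash
python3 look.py n2; python3 -c "
from h import *
o=get_obs();print(o['eef_pos'],o['time'],o['opening'])"
```

```text
scene [([179.7, 232.6, 197.2, 245.3], 0.62)]
top []
[ 0.5489 -0.3147  0.2356] 28.675 0.8767025922155586
```

View pics/n2.png

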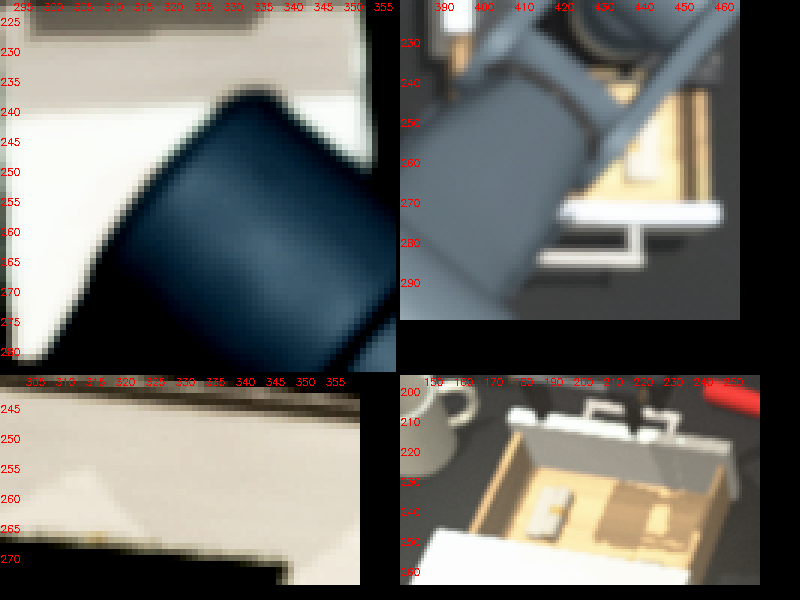

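Emit:
{"method": "servo_tool", "body": {"rows": [[0, -0.06, 0, 0, 0, 0], [0, -0.12, 0, 0, 0, 0], [0, -0.18, 0, 0, 0, 0], [0, -0.24, 0, 0, 0, 0], [0, -0.3, 0, 0, 0, 0], [0.005, -0.36, 0, 0, 0, 0], [0.008, -0.42, 0, 0, 0, -1], [0.01, -0.48, 0, 0, 0, -3], [0.012, -0.54, 0, 0, 0, -5], [0.012, -0.6, 0, 0, 0, -5.8]], "grip": -0.31}}

```text
time: 29.92
eef_pos: [0.5529, 0.2873, 0.2311]
ee_rot: [[0.994, 0.112, -0.003], [0.112, -0.994, -0.001], [-0.003, 0.001, -1.0]]
ft_force: [1.3, -0.8, 0.8]
opening: 0.347
finger_force: 0.0
```

Emit:
{"method": "servo_tool", "body": {"rows": [[0, -0.04, 0.02, 0, 0, 0], [0, -0.08, 0.05, 0, 0, 0], [0, -0.1, 0.09, 0, 0, 0], [0, -0.108, 0.12, 0, 0, 0], [0, -0.108, 0.125, 0, 0, 0], [0, -0.108, 0.125, 0, 0, 0]]}}

```text
time: 30.68
eef_pos: [0.5419, 0.3924, 0.1074]
ee_rot: [[0.994, 0.111, -0.001], [0.111, -0.994, -0.001], [-0.001, 0.001, -1.0]]
ft_force: [1.1, -0.5, -0.0]
opening: 0.345
finger_force: 0.0
```

```bash
python3 - <<'E'
from h import *
rel(Wd(RP,(-.055,.045,.046)),down(RP[2]))
T=snap('top','p1T');S=snap('scene','p1S')
for t in('cyl0','plate0'):
  for c in('scene','top'): print(t,c,[(np.round(r['box'],1).tolist(),round(r['p'],2)) for r in recognise(c,t)])
f=lambda a,k:cv2.resize(np.clip((a.astype(float)-110)*255/145,0,255).astype(np.uint8)[:,:,::-1],None,fx=k,fy=k,interpolation=3)
h=lambda a,k:cv2.resize(a[:,:,::-1],None,fx=k,fy=k,interpolation=3)
m=np.zeros((600,800,3),np.uint8)
def put(a,x,y): m[y:y+a.shape[0],x:x+a.shape[1]]=a
a=f(T[232:266,310:346],10)
for u in range(310,346,5):cv2.putText(a,str(u),(int((u-310+.5)*10)-8,10),0,.33,(0,0,255))
for v in range(235,266,5):cv2.putText(a,str(v),(0,int((v-232+.5)*10)+4),0,.33,(0,0,255))
put(a,0,0);put(h(T[222:290,385:465],4),400,0);put(h(S[240:325,400:500],3),0,345);put(h(S[200:265,140:260],3),400,345)
cv2.imwrite('pics/p1.png',m)
E
```

```text
shift [0.0105 0.001  0.0613] turn [ 0.04  0.08 -0.04]
cyl0 scene [([180.8, 232.0, 197.3, 248.8], 0.57)]
cyl0 top [([322.7, 246.1, 338.9, 254.3], 0.62), ([402.7, 235.4, 420.1, 244.6], 0.57), ([434.1, 249.6, 442.1, 261.6], 0.47)]
plate0 scene [([455.5, 278.4, 462.6, 310.1], 0.65), ([437.6, 275.2, 444.6, 306.7], 0.6)]
plate0 top []
```

View pics/p1.png

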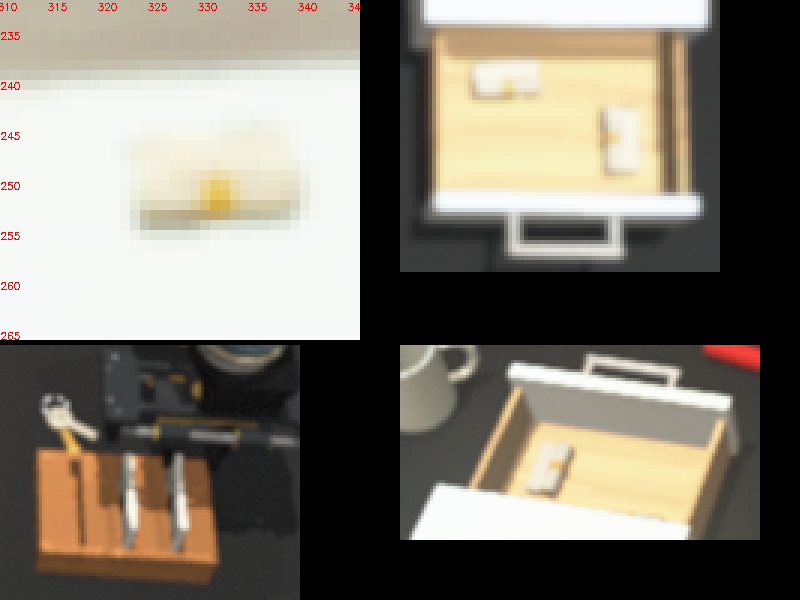

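Emit:
{"method": "servo_tool", "body": {"rows": [[0.01, 0.001, 0, 0, 0, 0], [0.01, 0.001, 0.02, 0, 0, 0], [0.01, 0.001, 0.045, 0, 0, 0], [0.01, 0.001, 0.06, 0, 0, 0], [0.01, 0.001, 0.06, 0, 0, 0]]}}

```text
time: 31.6
eef_pos: [0.5508, 0.3924, 0.0456]
ee_rot: [[0.994, 0.111, -0.004], [0.111, -0.994, -0.002], [-0.004, 0.001, -1.0]]
ft_force: [-0.2, -0.0, -0.3]
opening: 0.344
finger_force: 0.0
```

Emit:
{"method": "servo_tool", "body": {"rows": [[0, 0, 0, 0, 0, 0], [0, 0, 0, 0, 0, 0], [0, 0, 0, 0, 0, 0], [0, 0, 0, 0, 0, 0]], "grip": -1}}

```text
time: 32.1
eef_pos: [0.5527, 0.3934, 0.0488]
ee_rot: [[0.994, 0.111, 0.001], [0.111, -0.994, 0.001], [0.001, -0.001, -1.0]]
ft_force: [-0.1, 0.4, 2.2]
opening: 0.091
finger_force: 30.0
```

Emit:
{"method": "servo_tool", "body": {"rows": [[0, 0, -0.01, 0, 0, 0], [0, 0, -0.025, 0, 0, 0], [0, 0, -0.045, 0, 0, 0], [0, 0, -0.08, 0, 0, 0], [0, 0, -0.13, 0, 0, 0], [0, 0, -0.18, 0, 0, 0], [-0.01, 0.04, -0.19, 0, 0, 0], [-0.02, 0.1, -0.19, 0, 0, 1], [-0.03, 0.16, -0.19, 0, 0, 2], [-0.04, 0.22, -0.19, 0, 0, 3]]}}

```text
time: 33.35
eef_pos: [0.5369, 0.1684, 0.2397]
ee_rot: [[0.998, 0.059, 0.003], [0.059, -0.998, 0.0], [0.003, 0.0, -1.0]]
ft_force: [1.0, -0.6, -1.0]
opening: 0.085
finger_force: 30.0
```

Emit:
{"method": "servo_tool", "body": {"rows": [[-0.01, 0.06, 0, 0, 0, 0], [-0.02, 0.12, 0, 0, 0, 0], [-0.03, 0.18, 0, 0, 0, 0], [-0.04, 0.24, 0, 0, 0, 0.5], [-0.05, 0.3, 0, 0, 0, 1], [-0.055, 0.35, 0, 0, 0, 1.5], [-0.06, 0.4, 0, 0, 0, 2], [-0.062, 0.43, 0, 0, 0, 2.7], [-0.062, 0.43, 0, 0, 0, 2.7]]}}

```text
time: 34.48
eef_pos: [0.5007, -0.2656, 0.2393]
ee_rot: [[1.0, 0.009, 0.002], [0.009, -1.0, -0.002], [0.002, 0.002, -1.0]]
ft_force: [-0.3, 0.3, -0.6]
opening: 0.089
finger_force: 30.0
```

```bash
python3 - <<'E'
from h import *
rel(Wd(CP,(-.1,.065,.063)),down(CP[2]));o=get_obs();print(o['opening'],o['finger_force'],o['eef_pos'],o['ft_force'])
E
```

```text
shift [0.002  0.0242 0.1764] turn [ 0.12 -0.12 -0.13]
0.0893482166067399 29.986209869384766 [ 0.5007 -0.2656  0.2393] [-0.2568  0.2762 -0.6174]
```

Emit:
{"method": "servo_tool", "body": {"rows": [[0.002, 0.024, 0.03, 0, 0, 0], [0.002, 0.024, 0.08, 0, 0, 0], [0.002, 0.024, 0.12, 0, 0, 0], [0.002, 0.024, 0.155, 0, 0, 0], [0.002, 0.024, 0.17, 0, 0, 0], [0.002, 0.024, 0.175, 0, 0, 0], [0.002, 0.024, 0.175, 0, 0, 0]]}}

```text
time: 35.35
eef_pos: [0.5036, -0.287, 0.064]
ee_rot: [[1.0, 0.013, 0.001], [0.013, -1.0, -0.001], [0.001, 0.001, -1.0]]
ft_force: [-0.1, 0.3, -1.5]
opening: 0.086
finger_force: 30.0
```

Emit:
{"method": "servo_tool", "body": {"rows": [[0, 0, 0, 0, 0, 0], [0, 0, 0, 0, 0, 0], [0, 0, -0.02, 0, 0, 0], [0, 0, -0.06, 0, 0, 0], [0, 0, -0.12, 0, 0, 0], [0, 0, -0.18, 0, 0, 0]], "grip": -0.6}}

```text
time: 36.1
eef_pos: [0.5026, -0.2868, 0.2451]
ee_rot: [[1.0, 0.012, 0.0], [0.012, -1.0, -0.0], [0.0, 0.0, -1.0]]
ft_force: [0.4, -0.9, 0.6]
opening: 0.197
finger_force: 0.0
```

```bash
python3 - <<'E'
from h import *
T=snap('top','p2T');S=snap('scene','p2S')
for t in('cyl0','plate0'):
  for c in('scene','top'): print(t,c,[(np.round(r['box'],1).tolist(),round(r['p'],2)) for r in recognise(c,t)])
rel(Wd(RP,(-.055,0,.23)),down(RP[2]));o=get_obs();print(o['eef_pos'],o['time'])
E
```

```text
cyl0 scene [([182.0, 233.6, 196.3, 249.2], 0.64), ([227.4, 224.9, 236.5, 254.8], 0.33)]
cyl0 top [([289.2, 177.0, 357.0, 279.2], 0.7)]
plate0 scene [([226.4, 227.1, 235.6, 256.8], 0.65), ([265.0, 265.0, 349.1, 306.9], 0.56), ([438.1, 274.8, 444.9, 308.2], 0.48)]
plate0 top [([229.0, 234.0, 232.6, 252.4], 0.5)]
shift [ 0.0631 -0.6332  0.0129] turn [-0.09  0.1  -5.72]
[ 0.5019 -0.2861  0.242 ] 36.4
```

Emit:
{"method": "servo_tool", "body": {"rows": [[0, -0.06, 0, 0, 0, 0], [0.01, -0.12, 0, 0, 0, 0], [0.01, -0.18, 0, 0, 0, 0], [0.02, -0.24, 0, 0, 0, 0], [0.03, -0.3, 0, 0, 0, 0], [0.04, -0.36, 0, 0, 0, 0], [0.05, -0.42, 0, 0, 0, -1], [0.06, -0.48, 0, 0, 0, -3], [0.063, -0.54, 0, 0, 0, -5], [0.063, -0.6, 0.02, 0, 0, -5.7]], "grip": -0.31}}

```text
time: 37.65
eef_pos: [0.5588, 0.3152, 0.222]
ee_rot: [[0.994, 0.112, 0.0], [0.112, -0.994, -0.0], [0.0, 0.0, -1.0]]
ft_force: [0.7, -0.2, 1.0]
opening: 0.347
finger_force: 0.0
```

Emit:
{"method": "servo_tool", "body": {"rows": [[0, -0.033, 0.03, 0, 0, 0], [0, -0.033, 0.07, 0, 0, 0], [0, -0.033, 0.1, 0, 0, 0], [0, -0.033, 0.11, 0, 0, 0]]}}

```text
time: 38.15
eef_pos: [0.5519, 0.3449, 0.1087]
ee_rot: [[0.994, 0.112, -0.008], [0.112, -0.994, -0.003], [-0.008, 0.002, -1.0]]
ft_force: [-0.3, -0.3, 0.9]
opening: 0.344
finger_force: 0.0
```

```bash
python3 - <<'E'
from h import *
rel(Wd(RP,(-.055,0,.046)),down(RP[2]))
snap('top','p3T')
print([(np.round(r['box'],1).tolist(),round(r['p'],2)) for r in recognise('top','cyl0')],[(np.round(r['box'],1).tolist(),round(r['p'],2)) for r in recognise('top','plate0')])
E
```

```text
shift [ 0.0063 -0.0025  0.0626] turn [ 0.14  0.48 -0.01]
[([434.2, 249.8, 444.8, 262.6], 0.7), ([320.1, 242.6, 340.3, 253.3], 0.47)] [([405.5, 247.8, 408.4, 271.1], 0.66), ([298.3, 181.3, 356.4, 215.9], 0.65)]
```

Emit:
{"method": "servo_tool", "body": {"rows": [[0.003, -0.002, 0, 0, 0, 0], [0.003, -0.002, 0.02, 0, 0, 0], [0.003, -0.002, 0.045, 0, 0, 0], [0.003, -0.002, 0.06, 0, 0, 0], [0.003, -0.002, 0.06, 0, 0, 0]]}}

```text
time: 38.92
eef_pos: [0.5574, 0.3481, 0.0527]
ee_rot: [[0.994, 0.111, -0.001], [0.111, -0.994, -0.0], [-0.001, 0.0, -1.0]]
ft_force: [0.6, 0.4, -0.3]
opening: 0.344
finger_force: 0.0
```

Emit:
{"method": "servo_tool", "body": {"rows": [[0, 0, 0, 0, 0, 0], [0, 0, 0, 0, 0, 0], [0, 0, 0, 0, 0, 0], [0, 0, 0, 0, 0, 0]], "grip": -1}}

```text
time: 39.42
eef_pos: [0.558, 0.3485, 0.0539]
ee_rot: [[0.994, 0.111, 0.001], [0.111, -0.994, 0.0], [0.001, -0.0, -1.0]]
ft_force: [0.4, 0.5, 2.8]
opening: 0.088
finger_force: 30.0
```

Emit:
{"method": "servo_tool", "body": {"rows": [[0, 0, -0.01, 0, 0, 0], [0, 0, -0.025, 0, 0, 0], [0, 0, -0.045, 0, 0, 0], [0, 0, -0.08, 0, 0, 0], [0, 0, -0.13, 0, 0, 0], [0, 0, -0.18, 0, 0, 0], [-0.01, 0.04, -0.19, 0, 0, 0], [-0.02, 0.1, -0.19, 0, 0, 1], [-0.03, 0.16, -0.19, 0, 0, 2], [-0.04, 0.22, -0.19, 0, 0, 3]]}}

```text
time: 40.67
eef_pos: [0.5422, 0.1236, 0.2449]
ee_rot: [[0.998, 0.059, 0.003], [0.059, -0.998, -0.0], [0.003, 0.0, -1.0]]
ft_force: [0.6, 0.0, -1.7]
opening: 0.089
finger_force: 30.0
```

```bash
python3 - <<'E'
from h import *
rel(Wd(CP,(-.1,.025,.063)),down(CP[2]));o=get_obs();print(o['opening'],o['finger_force'],o['eef_pos'],o['ft_force'])
E
```

```text
shift [-0.0658  0.4505  0.1818] turn [ 0.01 -0.14  2.77]
0.0887306467296578 29.973815381526947 [0.5422 0.1236 0.2449] [ 0.6316  0.0287 -1.6649]
```

Emit:
{"method": "servo_tool", "body": {"rows": [[-0.01, 0.06, 0, 0, 0, 0], [-0.02, 0.12, 0, 0, 0, 0], [-0.03, 0.18, 0, 0, 0, 0], [-0.04, 0.24, 0, 0, 0, 0.5], [-0.05, 0.3, 0, 0, 0, 1], [-0.06, 0.36, 0, 0, 0, 1.5], [-0.067, 0.41, 0, 0, 0, 2], [-0.067, 0.45, 0, 0, 0, 2.8], [-0.067, 0.46, 0.03, 0, 0, 2.8], [-0.067, 0.46, 0.06, 0, 0, 2.8]]}}

```text
time: 41.92
eef_pos: [0.503, -0.34, 0.1843]
ee_rot: [[1.0, 0.008, 0.003], [0.008, -1.0, -0.003], [0.003, 0.003, -1.0]]
ft_force: [0.3, 0.2, -1.3]
opening: 0.093
finger_force: 30.0
```

Emit:
{"method": "servo_tool", "body": {"rows": [[0, 0, 0.03, 0, 0, 0], [0, 0, 0.065, 0, 0, 0], [0, 0, 0.09, 0, 0, 0], [0, 0, 0.11, 0, 0, 0], [0, 0, 0.119, 0, 0, 0], [0, 0, 0.119, 0, 0, 0], [0, 0, 0.119, 0, 0, 0]]}}

```text
time: 42.8
eef_pos: [0.5033, -0.3385, 0.0652]
ee_rot: [[1.0, 0.01, 0.001], [0.01, -1.0, -0.001], [0.001, 0.001, -1.0]]
ft_force: [-0.1, -0.5, -1.7]
opening: 0.091
finger_force: 30.0
```

```bash
python3 - <<'E'
from h import *
o=get_obs();print(Lc(CP,o['eef_pos']),o['opening'],o['ft_force'])
E
```

```text
[-0.1005  0.0166  0.0652] 0.09143385185854139 [-0.1106 -0.5186 -1.6563]
```

Release, retreat, then to cylinder C.

Emit:
{"method": "servo_tool", "body": {"rows": [[0, 0, 0, 0, 0, 0], [0, 0, 0, 0, 0, 0], [0, 0, -0.02, 0, 0, 0], [0, 0, -0.06, 0, 0, 0], [0, 0, -0.12, 0, 0, 0], [0, 0, -0.18, 0, 0, 0], [0, 0, -0.18, 0, 0, 0]], "grip": -0.6}}

```text
time: 43.68
eef_pos: [0.5055, -0.3405, 0.2506]
ee_rot: [[1.0, 0.01, 0.01], [0.011, -1.0, -0.009], [0.01, 0.01, -1.0]]
ft_force: [0.0, -0.8, -0.0]
opening: 0.201
finger_force: 0.0
```

```bash
python3 - <<'E'
from h import *
T=cv2.imread('pics/p3T.png')
print(Lc(HP,at('top',330.7,249.7,.0125)),at('top',330.7,249.7,.0125),at('top',330.7,251,.021),proj('scene',at('top',330.7,251,.021)))
snap('scene','q1S');snap('top','q1')
for t in('cyl0','plate0'):
  for c in('scene','top'): print(t,c,[(np.round(r['box'],1).tolist(),round(r['p'],2)) for r in recognise(c,t)])
rel(list(at('top',330.7,249.7,.0125)[:2])+[.05],down(np.pi/2));o=get_obs();print(o['eef_pos'],o['time'])
E
```

```text
[-0.1074 -0.0303  0.0125] [ 0.5386 -0.0184  0.0125] [ 0.5322 -0.0184  0.021 ] [315.2816 267.9847]
cyl0 scene [([180.4, 233.9, 195.8, 250.1], 0.45), ([205.8, 222.2, 221.6, 253.8], 0.41)]
cyl0 top [([323.7, 244.0, 337.3, 253.0], 0.51)]
plate0 scene [([204.6, 220.8, 220.1, 255.4], 0.54), ([223.8, 226.9, 236.3, 255.1], 0.48)]
plate0 top []
shift [ 0.0407 -0.3177  0.1929] turn [ -0.27  -0.   -89.41]
[ 0.5018 -0.3371  0.2421] 43.975
```

Emit:
{"method": "servo_tool", "body": {"rows": [[0, -0.05, 0, 0, 0, 0.6], [0.01, -0.11, 0, 0, 0, 0.6], [0.02, -0.17, 0, 0, 0, 0.6], [0.03, -0.23, 0.01, 0, 0, 0.6], [0.04, -0.28, 0.04, 0, 0, 0.6], [0.04, -0.318, 0.09, 0, 0, 0.6], [0.04, -0.318, 0.14, 0, 0, 0.6], [0.04, -0.318, 0.17, 0, 0, 0.6], [0.04, -0.318, 0.18, 0, 0, 0.6], [0.04, -0.318, 0.18, 0, 0, 0.6]], "grip": 1}}

```text
time: 45.22
eef_pos: [0.539, -0.0196, 0.0634]
ee_rot: [[1.0, -0.0, -0.002], [-0.0, -1.0, 0.0], [-0.002, -0.0, -1.0]]
ft_force: [0.0, -0.5, 0.2]
opening: 0.995
finger_force: 0.0
```

```bash
python3 - <<'E'
from h import *
rel((.537,-.0184,.010),down(0))
S=snap('scene','q2S');cv2.imwrite('pics/q2c.png',cv2.resize(S[240:275,290:360][:,:,::-1],None,fx=8,fy=8))
print([(np.round(r['box'],1).tolist(),round(r['p'],2)) for r in recognise('scene','cyl0')])
E
```

```text
shift [-0.002  -0.0012  0.0534] turn [-0.03  0.1  -0.02]
[([182.1, 232.1, 196.0, 247.0], 0.71), ([167.5, 202.7, 252.5, 268.9], 0.25), ([241.4, 194.2, 292.0, 214.6], 0.21)]
```

Emit:
{"method": "servo_tool", "body": {"rows": [[-0.002, -0.001, 0.02, 0, 0, 0], [-0.002, -0.001, 0.04, 0, 0, 0], [-0.002, -0.001, 0.053, 0, 0, 0], [-0.002, -0.001, 0.053, 0, 0, 0]]}}

```text
time: 45.82
eef_pos: [0.5374, -0.0187, 0.0112]
ee_rot: [[1.0, -0.0, -0.0], [-0.0, -1.0, 0.0], [-0.0, -0.0, -1.0]]
ft_force: [0.0, -0.4, 0.2]
opening: 1.002
finger_force: 0.0
```

Emit:
{"method": "servo_tool", "body": {"rows": [[0, 0, 0, 0, 0, 0], [0, 0, 0, 0, 0, 0], [0, 0, 0, 0, 0, 0], [0, 0, 0, 0, 0, 0], [0, 0, 0, 0, 0, 0]], "grip": -1}}

```text
time: 46.45
eef_pos: [0.5377, -0.0186, 0.0116]
ee_rot: [[1.0, -0.0, 0.001], [-0.0, -1.0, -0.0], [0.001, 0.0, -1.0]]
ft_force: [0.4, -0.4, 4.6]
opening: 0.69
finger_force: 29.4
```

Emit:
{"method": "servo_tool", "body": {"rows": [[0, 0, -0.01, 0, 0, 0], [0, 0, -0.03, 0, 0, 0], [0, 0, -0.07, 0, 0, 0], [0, 0, -0.12, 0, 0, 0], [0, 0, -0.17, 0, 0, 0], [0, 0, -0.17, 0, 0, 0]]}}

```text
time: 47.2
eef_pos: [0.5402, -0.0191, 0.1855]
ee_rot: [[1.0, 0.0, 0.01], [0.0, -1.0, -0.002], [0.01, 0.002, -1.0]]
ft_force: [0.3, 0.2, -0.8]
opening: 0.691
finger_force: 29.4
```

```bash
python3 - <<'E'
from h import *
o=get_obs();print(Lc(CP,o['eef_pos']),o['opening'],o['ft_force'],o['time'])
T=snap('top','r1T');S=snap('scene','r1S')
for t in('cyl0','plate0'):
  for c in('scene','top'): print(t,c,[(np.round(r['box'],1).tolist(),round(r['p'],2)) for r in recognise(c,t)])
h=lambda a,k:cv2.resize(a[:,:,::-1],None,fx=k,fy=k,interpolation=3)
m=np.zeros((600,800,3),np.uint8)
def put(a,x,y): m[y:y+a.shape[0],x:x+a.shape[1]]=a
put(h(T[222:290,385:465],5),0,0);put(h(S[190:265,140:260],3),400,0);put(h(S[235:325,260:500],3),0,340-10)
cv2.imwrite('pics/r1.png',m)
rel(Wd(CP,(-.1,-.04,.05)),down(CP[2]))
E
```

```text
[-0.0601  0.3356  0.1855] 0.6912052584119056 [ 0.3007  0.2397 -0.8078] 47.2
cyl0 scene [([304.3, 230.0, 325.3, 241.8], 0.73), ([180.5, 235.0, 195.7, 249.6], 0.48)]
cyl0 top [([433.6, 251.5, 446.1, 262.2], 0.73), ([289.0, 178.9, 355.8, 281.2], 0.24)]
plate0 scene [([226.0, 226.1, 235.2, 253.7], 0.71), ([206.3, 218.4, 220.2, 255.2], 0.47)]
plate0 top [([403.3, 249.5, 407.3, 269.9], 0.55), ([417.0, 248.7, 423.5, 270.2], 0.49)]
shift [-0.0311  0.377   0.1292] turn [-0.06  0.22 -0.64]
```

View pics/r1.png

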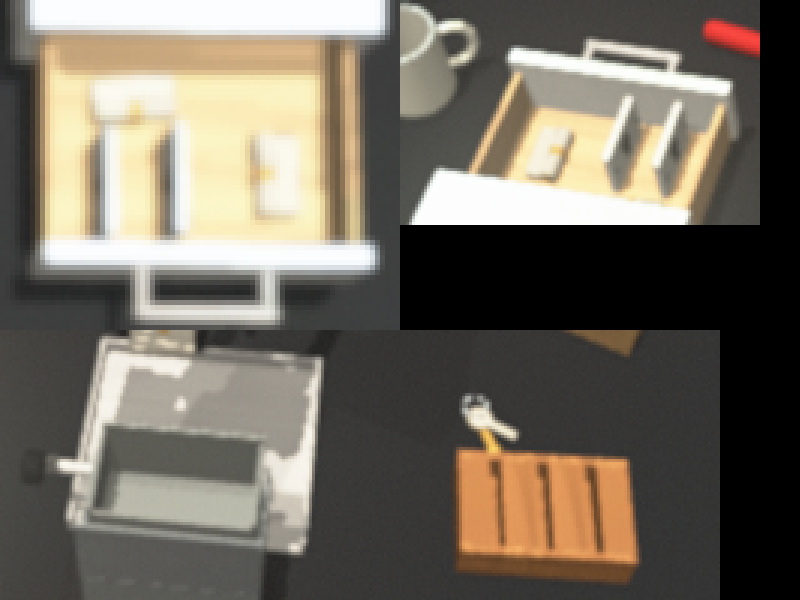

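Emit:
{"method": "servo_tool", "body": {"rows": [[0, 0.05, 0, 0, 0, 0], [0, 0.11, 0, 0, 0, 0], [0.01, 0.17, 0, 0, 0, 0], [0.02, 0.23, 0, 0, 0, 0], [0.03, 0.29, 0, 0, 0, -0.6], [0.03, 0.35, 0, 0, 0, -0.6], [0.03, 0.385, 0, 0, 0, -0.6], [0.03, 0.385, 0.02, 0, 0, -0.6], [0.03, 0.385, 0.06, 0, 0, -0.6], [0.03, 0.385, 0.1, 0, 0, -0.6]]}}

```text
time: 48.75
eef_pos: [0.5666, -0.4033, 0.0784]
ee_rot: [[1.0, 0.01, -0.002], [0.01, -1.0, 0.002], [-0.002, -0.002, -1.0]]
ft_force: [0.2, 0.1, -2.0]
opening: 0.689
finger_force: 29.4
```

```bash
python3 - <<'E'
from h import *
o=get_obs();print(Lc(CP,o['eef_pos']),o['opening'],o['ft_force'],o['time']);rel(Wd(CP,(-.04,-.048,.042)),down(CP[2]))
E
```

```text
[-0.038  -0.0489  0.0784] 0.6894725827167072 [ 0.1839  0.0824 -2.0052] 48.75
shift [-0.002  -0.0008  0.0364] turn [-0.1   0.1  -0.07]
```

Emit:
{"method": "servo_tool", "body": {"rows": [[-0.003, 0, 0.02, 0, 0, 0], [-0.003, 0, 0.035, 0, 0, 0], [-0.003, 0, 0.035, 0, 0, 0]]}}

```text
time: 49.12
eef_pos: [0.5635, -0.4027, 0.044]
ee_rot: [[1.0, 0.01, -0.003], [0.01, -1.0, 0.003], [-0.003, -0.003, -1.0]]
ft_force: [0.3, 0.2, -0.8]
opening: 0.69
finger_force: 29.4
```

Emit:
{"method": "servo_tool", "body": {"rows": [[0, 0, 0, 0, 0, 0], [0, 0, 0, 0, 0, 0], [0, 0, -0.03, 0, 0, 0], [0, 0, -0.09, 0, 0, 0], [0, 0, -0.15, 0, 0, 0], [0, 0, -0.2, 0, 0, 0], [0, 0, -0.2, 0, 0, 0]], "grip": 0.68}}

```text
time: 50.0
eef_pos: [0.5671, -0.406, 0.2541]
ee_rot: [[1.0, 0.011, 0.011], [0.011, -1.0, -0.01], [0.01, 0.01, -1.0]]
ft_force: [-0.2, -0.0, -0.4]
opening: 0.838
finger_force: 0.0
```

```bash
python3 - <<'E'
from h import *
o=get_obs();print(o['eef_pos'],o['time'],o['opening'])
T=snap('top','w1T');S=snap('scene','w1S')
for t in('cyl0','plate0'):
  for c in('scene','top'): print(t,c,[(np.round(r['box'],1).tolist(),round(r['p'],2)) for r in recognise(c,t)])
rel((.404,-.357,.25),down(np.pi/2+CP[2]))
E
```

```text
[ 0.5671 -0.406   0.2541] 50.0 0.8381004405214344
cyl0 scene [([181.6, 231.5, 196.4, 247.0], 0.59), ([196.1, 247.2, 196.7, 252.5], 0.55)]
cyl0 top [([401.1, 234.9, 416.9, 247.3], 0.63)]
plate0 scene [([226.2, 223.6, 233.7, 256.2], 0.5)]
plate0 top []
shift [-0.1591 -0.0475 -0.0052] turn [ -0.23   0.   -90.04]
```

Emit:
{"method": "servo_tool", "body": {"rows": [[-0.03, -0.01, 0, 0, 0, -10], [-0.06, -0.02, 0, 0, 0, -20], [-0.1, -0.03, 0, 0, 0, -30], [-0.13, -0.04, 0, 0, 0, -40], [-0.157, -0.047, 0, 0, 0, -50], [-0.157, -0.047, 0, 0, 0, -60], [-0.157, -0.047, 0, 0, 0, -70], [-0.157, -0.047, 0.02, 0, 0, -80], [-0.157, -0.047, 0.06, 0, 0, -90], [-0.157, -0.047, 0.1, 0, 0, -90]], "grip": -0.45}}

```text
time: 51.55
eef_pos: [0.4067, -0.358, 0.1444]
ee_rot: [[-0.011, 1.0, -0.0], [1.0, 0.011, 0.001], [0.001, -0.0, -1.0]]
ft_force: [0.8, -0.3, -0.5]
opening: 0.271
finger_force: 0.0
```

```bash
python3 - <<'E'
from h import *
rel((.4065,-.357,.064),down(np.pi/2+CP[2]))
o=get_obs();print(o['eef_pos'],o['opening'])
T=snap('top','x1T');S=snap('scene','x1S')
for t in('cyl0','plate0'):
  for c in('scene','top'): print(t,c,[(np.round(r['box'],1).tolist(),round(r['p'],2)) for r in recognise(c,t)])
t=cv2.cvtColor(T,cv2.COLOR_RGB2GRAY);s=cv2.cvtColor(S,cv2.COLOR_RGB2GRAY)
s0=cv2.imread('pics/n1S.png',0)
for c in(206,212,218): print(s[195:222,c-1:c+2].mean(1).round().astype(int).tolist(),s0[195:222,c-1:c+2].mean(1).round().astype(int).tolist())
E
```

```text
shift [ 0.0009 -0.0001  0.0804] turn [-0.02 -0.04  0.02]
[ 0.4067 -0.358   0.1444] 0.2705801058357416
cyl0 scene [([180.3, 231.5, 199.1, 249.0], 0.49)]
cyl0 top [([425.5, 238.8, 445.1, 246.4], 0.61)]
plate0 scene [([206.5, 223.1, 218.1, 250.0], 0.78), ([226.0, 225.9, 234.9, 253.6], 0.63)]
plate0 top [([401.5, 249.2, 408.5, 267.4], 0.58), ([415.5, 246.4, 420.7, 270.9], 0.57)]
[47, 45, 44, 44, 46, 51, 60, 75, 134, 207, 223, 175, 107, 70, 101, 184, 233, 236, 219, 186, 155, 144, 145, 147, 150, 151, 153] [62, 63, 63, 64, 64, 64, 64, 69, 98, 141, 151, 127, 91, 68, 84, 140, 184, 200, 200, 179, 150, 137, 136, 135, 136, 136, 138]
[42, 42, 42, 45, 49, 52, 59, 62, 71, 99, 134, 143, 122, 87, 68, 86, 138, 171, 179, 177, 161, 142, 135, 134, 136, 135, 135] [62, 63, 62, 63, 64, 65, 65, 64, 72, 106, 144, 154, 126, 89, 69, 91, 152, 192, 204, 200, 176, 148, 136, 136, 136, 137, 136]
[63, 63, 63, 63, 64, 64, 65, 65, 64, 71, 99, 132, 140, 117, 85, 68, 110, 188, 207, 186, 175, 159, 140, 133, 133, 134, 134] [61, 62, 63, 63, 63, 63, 64, 65, 64, 73, 108, 147, 153, 126, 86, 67, 90, 150, 191, 201, 199, 174, 145, 134, 134, 135, 136]
```

Emit:
{"method": "servo_tool", "body": {"rows": [[0, 0, 0.03, 0, 0, 0], [0, 0, 0.055, 0, 0, 0], [0, 0, 0.075, 0, 0, 0], [0, 0, 0.08, 0, 0, 0], [0, 0, 0.08, 0, 0, 0]]}}

```text
time: 52.48
eef_pos: [0.4075, -0.3589, 0.0672]
ee_rot: [[-0.01, 1.0, 0.001], [1.0, 0.01, -0.002], [-0.002, 0.001, -1.0]]
ft_force: [-0.3, 0.6, -0.4]
opening: 0.273
finger_force: 0.0
```

Emit:
{"method": "servo_tool", "body": {"rows": [[0, 0, 0, 0, 0, 0], [0, 0, 0, 0, 0, 0], [0, 0, 0, 0, 0, 0]], "grip": -1}}

```text
time: 52.85
eef_pos: [0.4074, -0.3587, 0.067]
ee_rot: [[-0.01, 1.0, 0.001], [1.0, 0.01, -0.001], [-0.001, 0.001, -1.0]]
ft_force: [0.5, 1.0, 3.6]
opening: 0.104
finger_force: 30.0
```

Emit:
{"method": "servo_tool", "body": {"rows": [[0, 0.008, 0, 0, 0, 0], [0, 0.02, 0, 0, 0, 0], [0, 0.033, 0, 0, 0, 0], [0, 0.047, 0, 0, 0, 0], [0, 0.061, 0, 0, 0, 0], [0, 0.075, 0, 0, 0, 0], [0, 0.089, 0, 0, 0, 0], [0, 0.103, 0, 0, 0, 0], [0, 0.115, 0, 0, 0, 0], [0, 0.125, 0, 0, 0, 0]]}}

```text
time: 54.1
eef_pos: [0.5331, -0.3584, 0.067]
ee_rot: [[-0.011, 1.0, 0.001], [1.0, 0.011, -0.003], [-0.003, 0.001, -1.0]]
ft_force: [-1.6, -3.0, 5.5]
opening: 0.106
finger_force: 30.0
```

Emit:
{"method": "servo_tool", "body": {"rows": [[0, 0.008, 0, 0, 0, 0], [0, 0.014, 0, 0, 0, 0], [0, 0.019, 0, 0, 0, 0], [0, 0.022, 0, 0, 0, 0], [0, 0.024, 0, 0, 0, 0], [0, 0.024, 0, 0, 0, 0]]}}

```text
time: 54.85
eef_pos: [0.5571, -0.3583, 0.067]
ee_rot: [[-0.01, 1.0, 0.002], [1.0, 0.011, -0.003], [-0.003, 0.002, -1.0]]
ft_force: [-0.3, -4.2, 4.7]
opening: 0.102
finger_force: 30.0
```

Emit:
{"method": "servo_tool", "body": {"rows": [[0, 0.002, 0, 0, 0, 0], [0, 0.004, 0, 0, 0, 0], [0, 0.005, 0, 0, 0, 0], [0, 0.005, 0, 0, 0, 0]]}}

```text
time: 55.35
eef_pos: [0.5574, -0.3583, 0.067]
ee_rot: [[-0.012, 1.0, -0.007], [1.0, 0.012, -0.002], [-0.002, -0.007, -1.0]]
ft_force: [-10.9, -6.7, 11.1]
opening: 0.102
finger_force: 30.0
```

Emit:
{"method": "servo_tool", "body": {"rows": [[0, -0.004, 0, 0, 0, 0], [0, -0.004, 0, 0, 0, 0], [0, -0.004, 0, 0, 0, 0]], "grip": -0.45}}

```text
time: 55.72
eef_pos: [0.5569, -0.3556, 0.0653]
ee_rot: [[-0.011, 1.0, -0.001], [1.0, 0.011, 0.002], [0.002, -0.001, -1.0]]
ft_force: [1.1, -0.4, -0.0]
opening: 0.259
finger_force: 0.0
```

Emit:
{"method": "servo_tool", "body": {"rows": [[0, 0, -0.02, 0, 0, 0], [0, 0, -0.05, 0, 0, 0], [0, 0, -0.1, 0, 0, 0], [0, 0, -0.15, 0, 0, 0], [0, -0.03, -0.18, 0, 0, 0], [0, -0.08, -0.18, 0, 0, 0], [0, -0.13, -0.18, 0, 0, 0], [0, -0.13, -0.18, 0, 0, 0]]}}

```text
time: 56.72
eef_pos: [0.4243, -0.3571, 0.2475]
ee_rot: [[-0.008, 1.0, -0.001], [1.0, 0.008, 0.001], [0.001, -0.001, -1.0]]
ft_force: [0.8, -0.6, -0.1]
opening: 0.276
finger_force: 0.0
```

```bash
python3 - <<'E'
from h import *
T=snap('top','z1T');S=snap('scene','z1S')
for t in('cyl0','plate0'):
  for c in('scene','top'): print(t,c,[(np.round(r['box'],1).tolist(),round(r['p'],2)) for r in recognise(c,t)])
h=lambda a,k:cv2.resize(a[:,:,::-1],None,fx=k,fy=k,interpolation=3)
m=np.zeros((600,800,3),np.uint8)
def put(a,x,y): m[y:y+a.shape[0],x:x+a.shape[1]]=a
put(h(S[185:335,110:510],2),0,0);put(h(T[160:305,160:520],2),0,305)
cv2.imwrite('pics/z1.png',m)
s=cv2.cvtColor(S,cv2.COLOR_RGB2GRAY)
print(s[228:262,195:198].mean(1).round().astype(int).tolist())
print(get_obs()['time'])
E
```

```text
cyl0 scene []
cyl0 top [([387.9, 164.5, 459.8, 244.8], 0.3), ([211.0, 226.1, 253.8, 259.8], 0.18)]
plate0 scene []
plate0 top [([391.0, 228.0, 456.9, 243.7], 0.33)]
[73, 74, 75, 74, 77, 76, 76, 77, 77, 78, 79, 81, 79, 78, 114, 190, 230, 218, 162, 104, 84, 83, 127, 219, 251, 252, 252, 252, 252, 252, 252, 252, 252, 252]
57.025
```

View pics/z1.png

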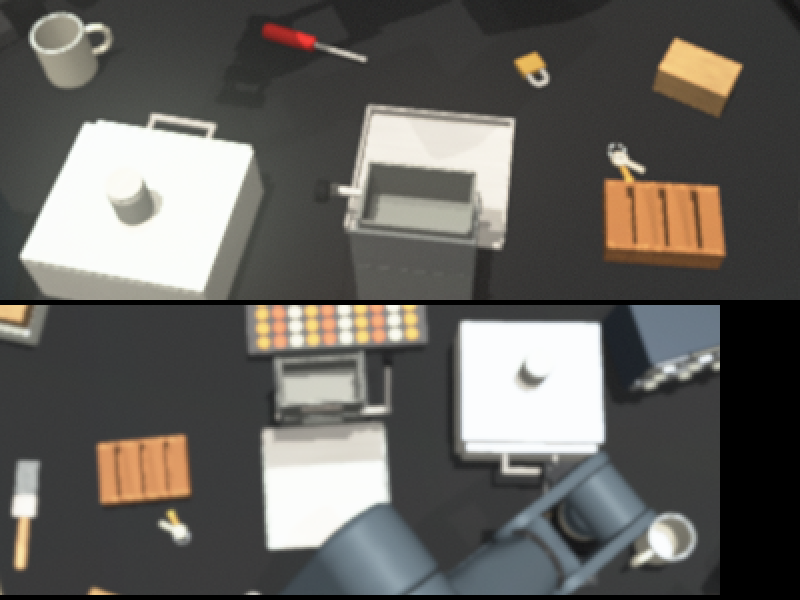

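The last picture shows the drawer shut, with the tray and all rack slots empty. The bin is upright and the other things are where they were.

```bash
python3 -c "
from cell import sign_off; print(sign_off())"
```

```text
the job is handed in; nothing more can be done
None
```

The job is done and handed in: the bin was tipped out and swung back up, all three lock cylinders and both cover plates are in the drawer, and the drawer is fully shut.

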